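# Kit M16 bolts with nuts metered from a dosing hopper

## Robot

A 6-joint arm with a two-finger parallel gripper is mounted at the origin on a cart in front of the work surface, level with it; the furniture and walls round the work are solid. World frame = base frame: x ahead of the robot, y to its left, z up, the work surface at z = 0. Lengths are in m, angles in rad, forces in N, time in s.
With the tool pointing down it reaches from about 0.425 to 0.95 m from the base axis. Payload 14.7 kg.
Tool frame: the origin (TCP) lies midway between the tips of the shut fingers; the grasp point (between the pads) lies bot.grasp_offset behind it (bot.grasp_offset is the distance from the TCP to the grasp point, in m); z points along the fingers, x is the direction in which the jaws open and shut, and the axes are right-handed (so a half turn about z gives the same grasp; the last joint's range is limited). The gripper opens to 85 mm and grips with 20 to 120 N. Pads are 22 mm wide; open, the fingers measure 114 mm over their backs; the gripper's body (76 mm by 85 mm) begins 54 mm behind the grasp point. The pads swing forward as they close: fully open they stand 13 mm farther back than shut.
Start: joints at [-1.237, 0.48, 1.596, -0, 1.065, -0.047], TCP at [0.242, -0.603, 0.201] pointing down, gripper open.
Joint ranges: [-2.75, 2.75], [-0.82, 2.05], [0.23, 2.67], [-1.56, 4.7], [0.09, 2.69], [-2.92, 2.92]. Speed limits (rad/s): [1.89, 1.89, 2.39, 3.01, 3.01, 3.01].

## Interface

Orientations are given as a 3x3 rotation matrix whose columns are the frame's x, y, z axes.
In Python, from station import bot gives the robot as it stands. The module is installed in compiled form; this text tells all that it offers.
- The arm moves only by the tool servo_tool, never from a script. Its argument "plan" is a list of rows, each a list of 3 entries, a list of its own where there are three numbers: the opening, from 0 (shut) to 1 (fully open), then the shift along the tool's x, y, z in m, then the turn, a rotation vector about the tool's x, y, z in degrees. A call has exactly 5 rows; each row is the pose to reach, as a shift and turn from the pose commanded when the call began, along the tool's axes at that moment; what a row does not reach only later rows make up. A row lasts 1/8 s, in which the tool goes at most 62.5 mm and 10.7 degrees, less where a joint would pass 70% of its speed; a pose out of reach is approached as far as the arm can. A call with a gripper value outside its range is refused whole. The fingers move at their own pace and stop on an object; "grip_force" is the grip in N (left out, the last holds). Time passes only in rows, so rows that repeat a pose let the fingers close, or fill a call up. It gives the time, the measured TCP pose, the force and the opening at its end, in the units of the state.
- bot.get_state(): the state, without advancing time (a new reading comes with each control period).
- bot.grab_frame(name): name is "side" or "top" or "wrist"; returns (picture, depth): 400x640x3 uint8, red, green, blue; 400x640 float32, m along the optical axis (not along the pixel's ray), 0 where there is no reading.
- bot.calibration(name): a dict with "fx", "fy", "cx", "cy" (pixels), "R" (3x3) and "t" (3): a world point X has camera coordinates R X + t; the wrist camera has in their place "tool_from_camera" (4x4, takes a point from camera to tool coordinates, whose origin is the TCP and whose axes are the tool frame's). Camera axes: x right, y down, z forward; pixel columns grow to the right and rows downward; lengths in m; the calibration is good to about 2 mm. A picture is of the moment at which its call begins: read the wrist's pose just before it. calibration takes no time and is no camera call.
- bot.close_job(): hands the job in, once; it reports no verdict.
The state is a dict: "clock": time; "qpos": joint angles; "qd": joint speeds; "joint_torque": joint torques, N m; "position": TCP position; "ee_rot": TCP orientation; "wrist_force": force on the tool from outside, world axes, zero at the start; "torque": the same for the moment, N m; "grip_width": finger opening in m.
Only numpy, scipy, OpenCV 4.12 (cv2) and the standard library are available. Lean on these libraries where they do the work, as an engineer would, in place of code of your own. Each camera call takes 0.05 s, during which the arm holds its last target. There are 200 camera calls.

## Task

Make up a kit in the tray: push the tray under the dosing hopper, loosen the clamp knob, draw the gate out just far enough to drop one nut for each M16 bolt on the bench, then push the gate fully home and lock the knob again. Draw the tray out to the front, clear of the hopper, and put the bolts in with their nuts; the other nuts stay in the hopper and the other things on the bench stay where they are.

Things in the scene. Friction and masses are not known exactly. Their poses are not given: they have to be found in the camera images.
- hopper: Fixed dosing hopper, aluminium bays on a grey steel frame, 360 mm wide with its gate handle, 152 mm high with its knob. Origin on the bench under the middle of the bays' end wall nearest the gate handle; x to its back (away from the robot), y along the gate in the direction in which it is pulled open, z up. Five open-topped bays in a row, bay tops at z = 121 mm, each with one nut lying on the gate plate.
- bay_1 (a point): Middle of bay 1's floor (top of the gate plate): hopper x = 0, y = -148.5 mm, z = 66 mm. The bays are 30 x 30 mm inside with 3 mm walls; bays 2 to 5 follow at 33 mm pitch towards the gate handle (+y).
- tray_place (a point): Where the tray's origin belongs while nuts drop: on the bench under the bays, hopper x = 3 mm, y = -99 mm. The frame is open below z = 54 mm and to the front (its front edge at x = -33 mm), between end plates at y = -224 and +61 mm; a back stop bar (face at x = 47 mm, z 15 to 40 mm) stops the tray's back 2 mm farther on. Axes as the hopper's.
- gate (a joint): Slide gate, the steel floor plate of all the bays: 0 = fully home (all shut, hard stop), grows to 0.16 m as it is pulled along the hopper's +y. Bay 1 opens first, then 2 to 5: bay n is wholly clear at 0.033*n m; up to about 8 mm more still keeps the next nut in. Friction about 2 N, stays where it is left.
- gate_handle (a point): Grip point on the gate's black upright handle plate, 12 mm thick along the hopper's y, 46 mm wide along its x, top at z = 126 mm, this point at z = 108 mm; at hopper x = 0, y = 105 mm when the gate is home. Moves with the gate.
- clamp_knob (a joint): Clamp knob that locks the gate, on a bridge over the gate between bays and handle. 0 = locked (its bar along the hopper's y); turning it anticlockwise seen from above frees the gate: at 1.1 rad and more it is free, stop at 1.4 rad. Locked, its finger blocks the gate (3 mm play); it locks only with the gate home. Friction 0.05 N m, stays where it is left.
- knob_grip (a point): Grip point on the knob's axis, z = 143 mm. The knob is a black upright bar 46 mm long, 12 mm thick, z = 128 to 152 mm. The point's own y axis runs along the bar and turns with it.
- tray: Loose open aluminium tray, 0.45 kg, 84 mm (its x) by 178 mm (its y), 42 mm high, walls and floor 4 mm. Origin under its middle. Its handle is on its -x side, which goes to the front.
- tray_handle (a point): Middle of the tray's black handle bar, 95 mm in front (-x) of the tray's middle, z = 70 mm: a bar 12 mm thick along the tray's x, 60 mm long along its y, z = 61 to 79 mm, carried by two thin arms at y = +-25 mm; free on both sides for the fingers. The tray slides on the bench when pulled or pushed by it, or can be lifted a little.
- nut_1: Steel M16 nut, 24 mm across flats, 27 mm across corners, 13 mm high, starting in bay 1 of the hopper. Origin in the middle of its underside.
- nut_2: Steel M16 nut, 24 mm across flats, 27 mm across corners, 13 mm high, starting in bay 2 of the hopper. Origin in the middle of its underside.
- nut_3: Steel M16 nut, 24 mm across flats, 27 mm across corners, 13 mm high, starting in bay 3 of the hopper. Origin in the middle of its underside.
- nut_4: Steel M16 nut, 24 mm across flats, 27 mm across corners, 13 mm high, starting in bay 4 of the hopper. Origin in the middle of its underside.
- nut_5: Steel M16 nut, 24 mm across flats, 27 mm across corners, 13 mm high, starting in bay 5 of the hopper. Origin in the middle of its underside.
- bolt_1: Loose steel M16 bolt lying on the bench (absent in some runs), 80 mm long, shank 16 mm across, hexagon head 24 mm across flats and 10 mm thick. Origin in the middle of the head's outer face; z points along the shank to its tip.
- bolt_2: Loose steel M16 bolt lying on the bench (absent in some runs), 80 mm long, shank 16 mm across, hexagon head 24 mm across flats and 10 mm thick. Origin in the middle of the head's outer face; z points along the shank to its tip.
- bolt_3: Loose steel M16 bolt lying on the bench (absent in some runs), 80 mm long, shank 16 mm across, hexagon head 24 mm across flats and 10 mm thick. Origin in the middle of the head's outer face; z points along the shank to its tip.
- bolt_4: Loose steel M16 bolt lying on the bench (absent in some runs), 80 mm long, shank 16 mm across, hexagon head 24 mm across flats and 10 mm thick. Origin in the middle of the head's outer face; z points along the shank to its tip.
- bolt_1_mid (a point): Point on the axis of bolt_1, half way along (40 mm from the head's outer face), about 10 mm over the bench when it lies there.
- bolt_2_mid (a point): Point on the axis of bolt_2, half way along (40 mm from the head's outer face), about 10 mm over the bench when it lies there.
- bolt_3_mid (a point): Point on the axis of bolt_3, half way along (40 mm from the head's outer face), about 10 mm over the bench when it lies there.
- bolt_4_mid (a point): Point on the axis of bolt_4, half way along (40 mm from the head's outer face), about 10 mm over the bench when it lies there.
- big_nut: Bystander, loose: the larger rusty M20 nut. Not part of the job.
- marker_pen: Bystander, loose: the paint marker. Not part of the job.
Things that resemble listed ones, but are neither listed nor needed, are in the scene too. What is shaped like the bolt_1 but black is not meant.

How it is judged:
By the outcome, as a careful person would: the job done as asked, in the order asked, and still so for the second after the job is handed in, with the robot touching nothing.
Of bolt_1, bolt_2, bolt_3, bolt_4 only 2 to 4 are there at a start; the rules pass over those that are not, and their reading is None.
At some moment in a run one of bolt_1, bolt_2, bolt_3, bolt_4 may be knocked a few centimetres aside while the robot is not near it.
Once in a run the grip may slacken for a moment while it holds something.
It also fails if it takes over 210 s, if anything falls off the work surface, if the arm or the gripper's body presses on something with over 40 N, if the wrist force passes 120 N, or if a joint passes its speed limit or range.

## Working session

There is one attempt and no reset: what is moved stays moved. The work goes in short steps, Python scripts to look and compute and a tool call to move; the robot and the scene stay as the last step left them, time stands still between calls to the robot, and variables do not carry over. Pictures are saved under pics/ and viewed, about 12 in all and at most 16, crops included, and the job is handed in when it is done.

Besides the shell and the picture viewer there is one more tool, called after ">>>" as name(argument=value, ...), one argument or row to a line, values as JSON. servo_tool: Moves the arm, as the interface text tells. Its arguments: {"type":"object","properties":{"plan":{"type":"array","items":{"type":"array"}},"grip_force":{"type":"number"}},"required":["plan"]}

```bash
mkdir -p pics; cat > h.py <<'E'
import numpy as np, cv2
from station import bot
def save(n,f):
    p,d=bot.grab_frame(n); cv2.imwrite(f'pics/{f}.png',p[:,:,::-1]); np.save(f'pics/{f}.npy',d); return p,d
def world(n,d,T=None):
    c=bot.calibration(n); v,u=np.mgrid[:d.shape[0],:d.shape[1]]
    P=np.stack([(u-c['cx'])/c['fx']*d,(v-c['cy'])/c['fy']*d,d],-1)
    if n=='wrist':
        M=c['tool_from_camera']; P=P@M[:3,:3].T+M[:3,3]
        return P@np.array(T['ee_rot']).T+np.array(T['position'])
    return (P-c['t'])@np.array(c['R'])
E
python3 - <<'E'
from h import *
s=bot.get_state(); print({k:np.round(v,3).tolist() for k,v in s.items()}, bot.grasp_offset)
for n in('top','side'):
    p,d=save(n,n+'0'); c=bot.calibration(n); print(n,np.round(-np.array(c['R']).T@c['t'],3),np.round(c['R'],3).tolist(),c['fx'])
print(np.round(bot.calibration('wrist')['tool_from_camera'],3))
E
```

```text
{'clock': 0.0, 'qpos': [-1.237, 0.481, 1.597, -0.0, 1.065, -0.047], 'qd': [-0.001, 0.002, 0.0, -0.001, -0.002, -0.001], 'joint_torque': [0.004, -95.064, -43.018, 0.0, 0.012, -0.0], 'position': [0.241, -0.603, 0.2], 'ee_rot': [[0.372, -0.928, -0.0], [-0.928, -0.372, 0.001], [-0.001, -0.0, -1.0]], 'wrist_force': [0.364, 0.524, 1.107], 'torque': [-0.047, 0.01, -0.069], 'grip_width': 0.085} 0.0187
top [ 0.321 -0.156  1.226] [[-0.026, -1.0, -0.014], [-0.99, 0.027, -0.139], [0.139, 0.01, -0.99]] 364.0452530701642
side [-0.021 -1.323  0.737] [[0.923, -0.383, 0.027], [-0.151, -0.426, -0.892], [0.353, 0.82, -0.451]] 490.2916734749881
[[ 1.     0.001  0.001 -0.001]
 [-0.001  0.963  0.27  -0.069]
 [-0.001 -0.27   0.963 -0.173]
 [ 0.     0.     0.     1.   ]]
```

View pics/top0.png

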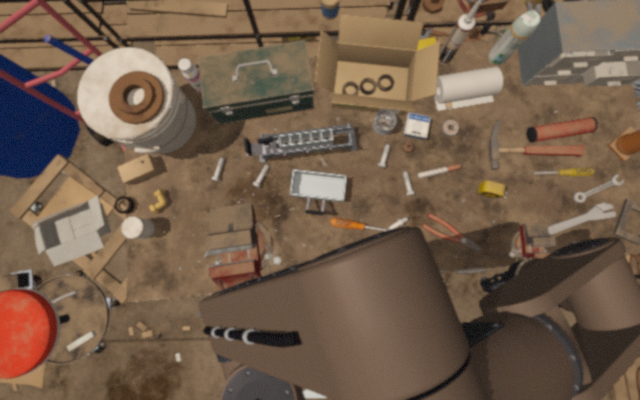

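View pics/side0.png

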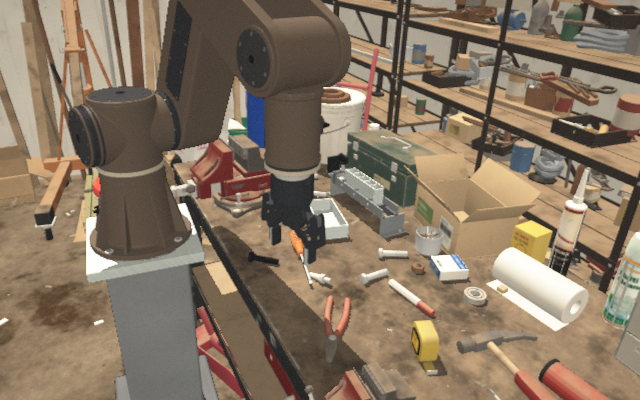

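```bash
python3 - <<'E'
from h import *
a=cv2.imread('pics/top0.png'); d=np.load('pics/top0.npy')
c=a[115:245,195:435]; cv2.imwrite('pics/c1.png',cv2.resize(c,None,fx=3.3,fy=3.3,interpolation=cv2.INTER_CUBIC))
b=cv2.imread('pics/side0.png')[220:310,230:430]; cv2.imwrite('pics/c2.png',cv2.resize(b,None,fx=4,fy=4,interpolation=cv2.INTER_CUBIC))
W=world('top',d); Ws=world('side',np.load('pics/side0.npy'))
for u,v in[(218,168),(261,176),(384,156),(408,182),(320,186),(320,208),(260,150),(350,135),(400,222),(300,220)]: print(u,v,np.round(W[v,u],3))
for u,v in[(262,258),(320,278),(374,276),(393,253)]: print('s',u,v,np.round(Ws[v,u],3))
E
```

```text
218 168 [0.597 0.207 0.022]
261 176 [0.567 0.063 0.015]
384 156 [ 0.624 -0.357  0.016]
408 182 [ 0.532 -0.433  0.018]
320 186 [ 0.528 -0.137  0.007]
320 208 [ 0.454 -0.135  0.001]
260 150 [0.643 0.056 0.067]
350 135 [ 0.689 -0.241  0.057]
400 222 [ 0.398 -0.398  0.019]
300 220 [ 0.415 -0.066  0.004]
s 262 258 [ 0.286 -0.266  0.013]
s 320 278 [ 0.394 -0.406  0.016]
s 374 276 [ 0.528 -0.442  0.013]
s 393 253 [ 0.628 -0.366  0.013]
```

View pics/c1.png

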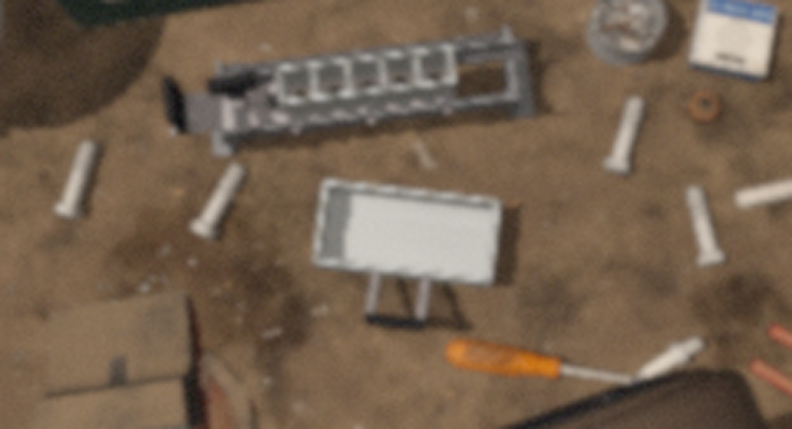

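View pics/c2.png

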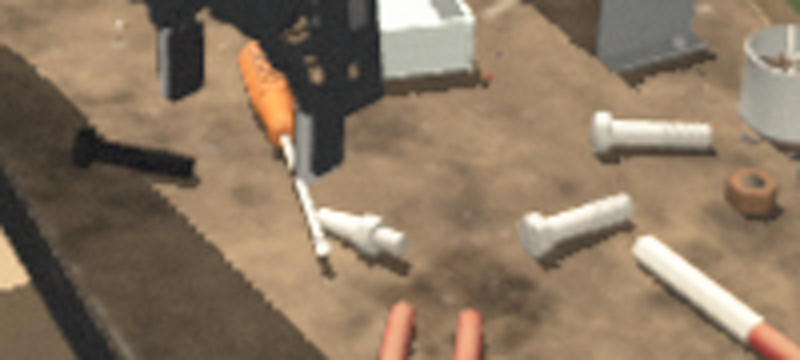

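```bash
cat >> h.py <<'E'
from scipy.spatial.transform import Rotation as Ro
def rel(p,yaw,s=None,R0=None,p0=None):
    """tool shift+turn(deg) to TCP p with tool x at world angle yaw (deg), pointing down"""
    s=s or bot.get_state(); R0=np.array(s['ee_rot']) if R0 is None else R0; p0=np.array(s['position']) if p0 is None else p0
    c,n=np.cos(np.radians(yaw)),np.sin(np.radians(yaw)); R=np.array([[c,n,0],[n,-c,0],[0,0,-1.]])
    sh=R0.T@(np.array(p)-p0); tu=Ro.from_matrix(R0.T@R).as_rotvec(degrees=True)
    print('shift',np.round(sh,4).tolist(),'turn',np.round(tu,2).tolist()); return R,np.array(p)
E
python3 - <<'E'
from h import *
print(bot.calibration('wrist')['fx'])
s=bot.get_state()
rel((.48,-.35,.38),-90); R,p=rel((.60,-.07,.38),-90); 
E
```

```text
295.3548929901545
shift [-0.1465, -0.3155, -0.1796] turn [0.01, 0.06, 21.82]
shift [-0.3618, -0.531, -0.1793] turn [0.01, 0.06, 21.82]
```

>>> servo_tool(
  plan=[
    [1,[-0.022,-0.04,-0.036],[0,0,4.4]],
    [1,[-0.044,-0.08,-0.072],[0,0,8.8]],
    [1,[-0.066,-0.12,-0.108],[0,0,13.2]],
    [1,[-0.088,-0.16,-0.144],[0,0,17.6]],
    [1,[-0.11,-0.2,-0.18],[0,0,21.8]],
  ],
)

```text
clock: 0.72
position: [0.387, -0.4255, 0.3818]
ee_rot: [[-0.002, -1.0, -0.0], [-1.0, 0.002, 0.0], [-0.0, 0.0, -1.0]]
wrist_force: [0.9, -1.0, -1.0]
grip_width: 0.0856
```

>>> servo_tool(
  plan=[
    [1,[-0.048,-0.028,0],[0,0,0]],
    [1,[-0.096,-0.056,0],[0,0,0]],
    [1,[-0.144,-0.084,0],[0,0,0]],
    [1,[-0.192,-0.112,0],[0,0,0]],
    [1,[-0.24,-0.14,0],[0,0,0]],
  ],
)

```text
clock: 1.35
position: [0.5268, -0.1852, 0.3806]
ee_rot: [[0.0, -1.0, -0.0], [-1.0, -0.0, 0.0], [-0.0, 0.0, -1.0]]
wrist_force: [0.7, -0.8, 1.0]
grip_width: 0.0857
```

>>> servo_tool(
  plan=[
    [1,[-0.04,-0.025,0],[0,0,0]],
    [1,[-0.08,-0.05,0],[0,0,0]],
    [1,[-0.117,-0.074,0],[0,0,0]],
    [1,[-0.117,-0.074,0],[0,0,0]],
    [1,[-0.117,-0.074,0],[0,0,0]],
  ],
)

```text
clock: 1.98
position: [0.6, -0.07, 0.3804]
ee_rot: [[0.001, -1.0, -0.001], [-1.0, -0.001, -0.0], [0.0, 0.001, -1.0]]
wrist_force: [0.4, -1.0, -0.3]
grip_width: 0.0854
```

```bash
python3 - <<'E'
from h import *
s=bot.get_state(); p,d=save('wrist','w1'); np.savez('pics/w1s.npz',position=s['position'],ee_rot=s['ee_rot'])
print(s['clock'],s['position'],np.round(s['qpos'],2),d.min(),d.max())
E
```

```text
1.975 [ 0.59995244 -0.07000797  0.38041323] [-0.17  0.29  1.45 -0.    1.4   1.4 ] 0.0 1.7186402
```

View pics/w1.png

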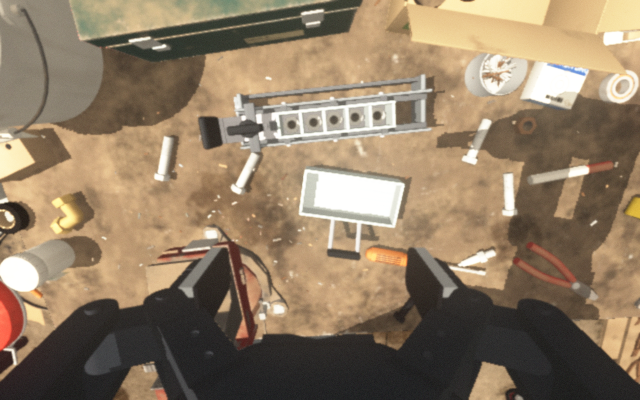

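```bash
cat >> h.py <<'E'
def clusters(W,zlo,zhi,box,minpix=25,show=True,close=0):
    x,y,z=W[...,0],W[...,1],W[...,2]
    m=((z>zlo)&(z<zhi)&(x>box[0])&(x<box[1])&(y>box[2])&(y<box[3])).astype(np.uint8)
    if close: m=cv2.morphologyEx(m,cv2.MORPH_CLOSE,np.ones((close,close)))*1
    n,l=cv2.connectedComponents(m); out=[]
    for i in range(1,n):
        k=(l==i)&(z>zlo)&(z<zhi)
        if k.sum()<minpix: continue
        q=W[k]; (cx,cy),(w,h),a=cv2.minAreaRect((q[:,:2]*1000).astype(np.float32))
        if w<h: w,h,a=h,w,a+90
        out.append((q,cx,cy,w,h,a))
        if show: print(f'  c=({cx:.1f},{cy:.1f}) {w:.1f}x{h:.1f} long-axis {((a+90)%180)-90:.1f}deg z~{np.median(q[:,2])*1000:.1f} n={k.sum()}')
    return out
E
python3 - <<'E'
from h import *
d=np.load('pics/w1.npy'); s=dict(np.load('pics/w1s.npz')); W=world('wrist',d,s)
H=(.58,.76,-.4,.2)
print('bench z',np.median(W[200:230,440:460,2]))
print('knob');clusters(W,.14,.165,H)
print('handle/bays');clusters(W,.115,.133,H)
print('tray rim');clusters(W,.034,.05,(.42,.62,-.26,0))
print('tray handle');clusters(W,.07,.09,(.38,.52,-.26,0))
print('bolts');clusters(W,.008,.032,(.45,.68,-.5,.3))
E
```

```text
bench z -0.00026602991804222653
knob
  c=(758.2,-336.6) 129.4x19.7 long-axis 82.3deg z~158.6 n=697
  c=(653.2,29.1) 45.4x12.0 long-axis -84.1deg z~150.9 n=321
handle/bays
  c=(759.3,162.5) 11.2x1.2 long-axis -82.8deg z~123.2 n=36
  c=(665.5,-94.4) 168.1x36.0 long-axis -84.3deg z~120.1 n=850
  c=(647.0,91.6) 45.9x11.7 long-axis 6.5deg z~124.3 n=320
  c=(662.7,29.8) 20.4x6.7 long-axis -88.6deg z~129.2 n=60
  c=(644.0,27.9) 18.9x5.5 long-axis -83.6deg z~129.1 n=51
tray rim
  c=(513.4,-126.8) 178.1x113.0 long-axis 82.0deg z~41.0 n=941
tray handle
  c=(434.3,-115.3) 59.2x12.1 long-axis 81.0deg z~77.4 n=240
bolts
  c=(670.1,-236.6) 18.8x0.9 long-axis 6.0deg z~20.0 n=56
  c=(655.5,-437.9) 32.1x30.8 long-axis -39.0deg z~15.6 n=301
  c=(628.3,-354.8) 80.1x23.5 long-axis -16.8deg z~16.0 n=466
  c=(596.7,208.3) 79.0x25.6 long-axis -18.6deg z~15.6 n=450
  c=(569.8,62.4) 79.3x26.1 long-axis -30.8deg z~15.8 n=413
  c=(569.0,-134.4) 176.7x0.9 long-axis 81.9deg z~20.7 n=210
  c=(530.4,-432.7) 80.5x25.5 long-axis 6.0deg z~15.7 n=438
  c=(559.7,-484.1) 35.1x18.1 long-axis -79.3deg z~15.0 n=195
  c=(494.0,-137.1) 185.2x67.6 long-axis -75.8deg z~20.4 n=492
  c=(459.2,133.8) 35.1x17.4 long-axis 88.1deg z~20.9 n=164
```

>>> servo_tool(
  plan=[
    [0.7,[0.01,0.033,0.02],[0,0,-8.4]],
    [0.7,[0.02,0.066,0.04],[0,0,-16.8]],
    [0.7,[0.03,0.1,0.06],[0,0,-25.2]],
    [0.7,[0.04,0.133,0.08],[0,0,-33.6]],
    [0.7,[0.0453,0.1657,0.1],[0,0,-42]],
  ],
)

```text
clock: 2.65
position: [0.4329, -0.1164, 0.2804]
ee_rot: [[0.672, -0.741, 0.0], [-0.741, -0.672, -0.0], [0.001, -0.0, -1.0]]
wrist_force: [-0.3, -0.9, 0.7]
grip_width: 0.0599
```

>>> servo_tool(
  plan=[
    [0.7,[0,0,0.024],[0,0,-10]],
    [0.7,[0,0,0.048],[0,0,-20]],
    [0.7,[0,0,0.072],[0,0,-30]],
    [0.7,[0,0,0.1],[0,0,-39.9]],
    [0.7,[0,0,0.12],[0,0,-39.9]],
  ],
)

```text
clock: 3.28
position: [0.4337, -0.116, 0.16]
ee_rot: [[0.99, -0.139, -0.0], [-0.139, -0.99, -0.0], [-0.0, 0.0, -1.0]]
wrist_force: [0.5, -0.4, 1.1]
grip_width: 0.0601
```

```bash
python3 - <<'E'
from h import *
print(np.round(bot.get_state()['qpos'],2)); rel((.4343,-.1153,.0515),-8.1)
E
```

```text
[-0.33  0.26  2.08 -0.    0.8  -0.19]
shift [0.0005, -0.0008, 0.1085] turn [0.0, 0.02, 0.1]
```

>>> servo_tool(
  plan=[
    [0.7,[0,0,0.04],[0,0,0]],
    [0.7,[0,0,0.08],[0,0,0]],
    [0.7,[0,0,0.1085],[0,0,0]],
    [0.7,[0,0,0.1085],[0,0,0]],
    [0,[0,0,0.1085],[0,0,0]],
  ],
  grip_force=40,
)

```text
clock: 3.9
position: [0.4349, -0.1158, 0.0533]
ee_rot: [[0.99, -0.141, 0.001], [-0.141, -0.99, -0.0], [0.001, 0.0, -1.0]]
wrist_force: [0.2, -0.2, 0.3]
grip_width: 0.0428
```

>>> servo_tool(
  plan=[
    [0,[0,0,0],[0,0,0]],
    [0,[0,0,0],[0,0,0]],
    [0,[0,0,0],[0,0,0]],
    [0,[0,0,0],[0,0,0]],
    [0,[0,0,0],[0,0,0]],
  ],
)

```text
clock: 4.53
position: [0.4346, -0.1152, 0.0523]
ee_rot: [[0.99, -0.141, 0.0], [-0.141, -0.99, -0.0], [0.0, 0.0, -1.0]]
wrist_force: [0.1, 0.1, -0.2]
grip_width: 0.0001
```

```bash
python3 - <<'E'
from h import *
s=bot.get_state();print(s['grip_width'],s['position'])
p,d=save('side','s1'); cv2.imwrite('pics/s1c.png',cv2.resize(cv2.imread('pics/s1.png')[140:320,200:420],None,fx=3.3,fy=3.3,interpolation=cv2.INTER_CUBIC))
E
```

```text
5.742448868950793e-05 [ 0.43459513 -0.1152368   0.05231736]
```

View pics/s1c.png

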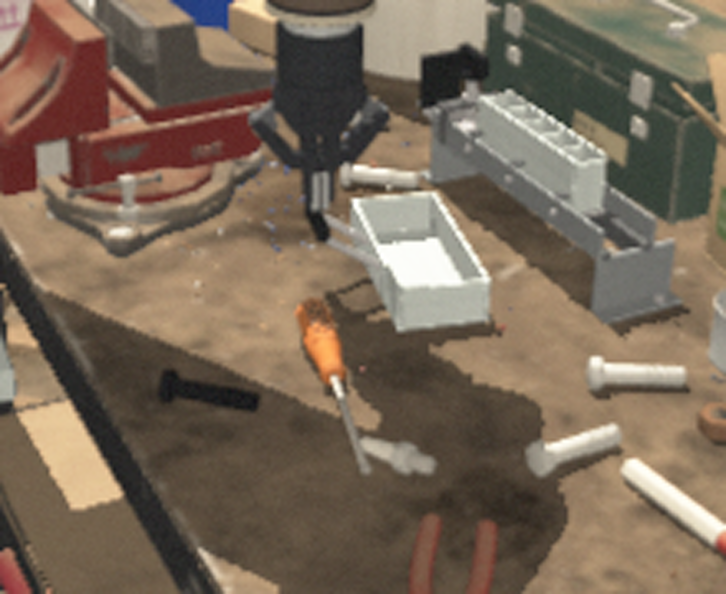

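```bash
python3 - <<'E'
from h import *
s=bot.get_state(); p,d=save('wrist','w2'); W=world('wrist',d,s)
print('tray rim');clusters(W,.034,.05,(.42,.62,-.26,0))
print('tray handle');clusters(W,.07,.09,(.38,.52,-.26,0))
p=cv2.imread('pics/w2.png'); cv2.imwrite('pics/w2c.png',p)
E
```

```text
tray rim
  c=(514.1,-121.5) 167.9x114.4 long-axis 81.3deg z~41.0 n=6777
  c=(495.5,-211.1) 15.5x4.4 long-axis -7.5deg z~39.1 n=157
tray handle
  c=(436.4,-96.3) 23.0x13.2 long-axis 83.1deg z~78.0 n=984
```

View pics/w2c.png

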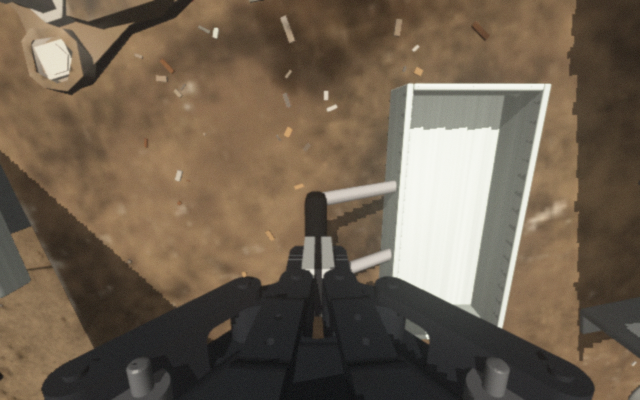

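>>> servo_tool(
  plan=[
    [0,[0.006,0,0],[0,0,-2.5]],
    [0,[0.012,-0.002,0],[0,0,-5.5]],
    [0,[0.02,-0.004,0],[0,0,-8.5]],
    [0,[0.03,-0.006,0],[0,0,-11.5]],
    [0,[0.04,-0.008,0],[0,0,-13.8]],
  ],
)

```text
clock: 5.25
position: [0.4757, -0.1129, 0.0522]
ee_rot: [[0.995, 0.101, -0.0], [0.101, -0.995, 0.0], [-0.0, -0.0, -1.0]]
wrist_force: [-1.1, 0.0, 0.7]
grip_width: -0.0001
```

```bash
python3 - <<'E'
from h import *
s=bot.get_state(); p,d=save('wrist','w3'); W=world('wrist',d,s); print(s['position'],s['grip_width'])
clusters(W,.034,.05,(.42,.70,-.28,0))
print('tray handle');clusters(W,.07,.09,(.38,.62,-.26,0))
rel((.5756,-.1199,.0515),5.7)
E
```

```text
[ 0.4756665  -0.11290846  0.05223736] -9.373838033760328e-05
  c=(517.8,-94.3) 113.0x112.3 long-axis 81.8deg z~41.1 n=4275
  c=(558.2,-188.0) 11.0x4.5 long-axis 87.1deg z~40.6 n=104
tray handle
  c=(433.4,-112.5) 55.5x12.3 long-axis 81.6deg z~77.9 n=2032
  c=(474.2,-101.2) 12.6x1.3 long-axis 5.0deg z~87.7 n=86
shift [0.0971, 0.0169, 0.001] turn [0.03, -0.07, 0.23]
```

```bash
python3 - <<'E'
from h import *
s=bot.get_state(); p,d=bot.grab_frame('side')
W=world('side',d); 
cv2.imwrite('pics/s2c.png',cv2.resize(p[150:270,240:400,::-1],None,fx=5,fy=5,interpolation=cv2.INTER_CUBIC))
np.save('pics/s2.npy',d)
m=(abs(W[...,0]-.476)<.07)&(abs(W[...,1]+.113)<.05)&(W[...,2]>.02)&(W[...,2]<.14)
q=W[m]; print(len(q))
for z in np.arange(.03,.14,.008):
    k=q[(q[:,2]>=z)&(q[:,2]<z+.008)]
    if len(k): print(round(z,3),len(k),np.round(k.min(0),3),np.round(k.max(0),3))
w=world('wrist',np.load('pics/w3.npy'),s); print('bench',np.round(np.median(w[20:80,100:250,2]),4))
E
```

```text
434
0.03 35 [ 0.471 -0.158  0.03 ] [ 0.497 -0.067  0.038]
0.038 49 [ 0.461 -0.16   0.038] [ 0.501 -0.065  0.045]
0.046 25 [ 0.448 -0.152  0.046] [ 0.472 -0.088  0.054]
0.054 16 [ 0.435 -0.153  0.054] [ 0.462 -0.093  0.062]
0.062 18 [ 0.425 -0.15   0.062] [ 0.443 -0.099  0.07 ]
0.07 32 [ 0.426 -0.148  0.071] [ 0.444 -0.088  0.078]
0.078 24 [ 0.428 -0.147  0.078] [ 0.488 -0.094  0.086]
0.086 14 [ 0.469 -0.129  0.087] [ 0.491 -0.116  0.093]
0.094 30 [ 0.465 -0.13   0.094] [ 0.495 -0.109  0.102]
0.102 23 [ 0.465 -0.129  0.103] [ 0.495 -0.109  0.11 ]
0.11 27 [ 0.465 -0.127  0.11 ] [ 0.493 -0.11   0.118]
0.118 20 [ 0.465 -0.13   0.118] [ 0.493 -0.111  0.126]
0.126 42 [ 0.447 -0.134  0.126] [ 0.512 -0.108  0.134]
0.134 65 [ 0.443 -0.133  0.134] [ 0.516 -0.103  0.14 ]
bench -0.0005
```

View pics/s2c.png

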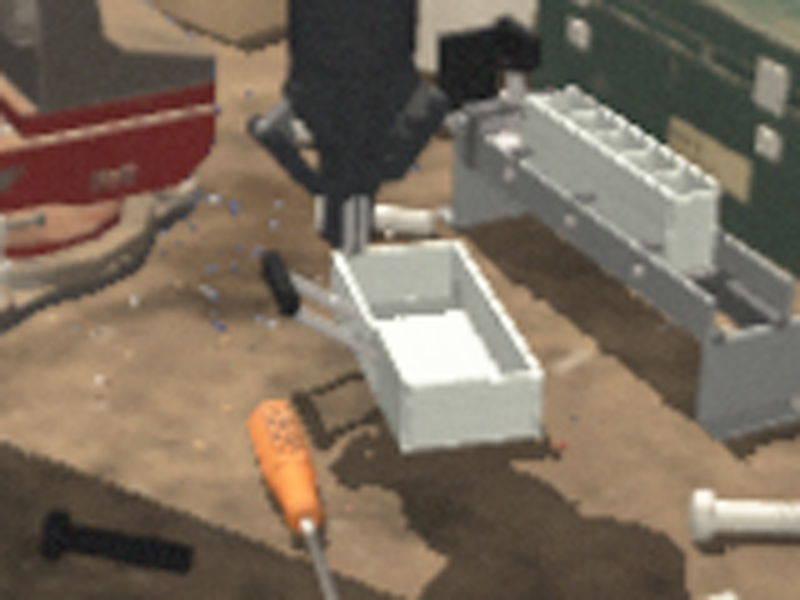

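>>> servo_tool(
  plan=[
    [0.3,[0,0,-0.04],[0,0,0]],
    [0.6,[-0.0207,-0.001,-0.04],[0,0,7]],
    [0.6,[-0.0414,-0.0018,-0.04],[0,0,13.8]],
    [0.6,[-0.0414,-0.0018,-0.02],[0,0,13.8]],
    [0.6,[-0.0414,-0.0018,0.01],[0,0,13.8]],
  ],
)

```text
clock: 5.98
position: [0.4343, -0.1156, 0.0425]
ee_rot: [[0.99, -0.142, 0.002], [-0.142, -0.99, -0.001], [0.002, 0.0, -1.0]]
wrist_force: [0.3, -0.3, -0.3]
grip_width: 0.0514
```

>>> servo_tool(
  plan=[
    [0.6,[0,0,0.01],[0,0,0]],
    [0.6,[0,0,0.02],[0,0,0]],
    [0.6,[0,0,0.02],[0,0,0]],
    [0,[0,0,0.02],[0,0,0]],
    [0,[0,0,0.02],[0,0,0]],
  ],
)

```text
clock: 6.6
position: [0.4343, -0.1154, 0.0228]
ee_rot: [[0.99, -0.141, 0.001], [-0.141, -0.99, -0.0], [0.001, 0.0, -1.0]]
wrist_force: [0.1, 0.2, 0.1]
grip_width: 0.0152
```

>>> servo_tool(
  plan=[
    [0,[0,0,0],[0,0,0]],
    [0,[0,0,0],[0,0,0]],
    [0,[0,0,0],[0,0,0]],
    [0,[0,0,0],[0,0,0]],
    [0,[0,0,0],[0,0,0]],
  ],
)

```text
clock: 7.22
position: [0.434, -0.1153, 0.0227]
ee_rot: [[0.99, -0.141, 0.0], [-0.141, -0.99, -0.0], [0.0, 0.0, -1.0]]
wrist_force: [-2.5, 0.5, 8.1]
grip_width: 0.0108
```

```bash
python3 - <<'E'
from h import *
s=bot.get_state(); p,d=bot.grab_frame('side'); W=world('side',d); print(s['position'])
m=(abs(W[...,0]-.434)<.06)&(abs(W[...,1]+.116)<.05)&(W[...,2]>.02)&(W[...,2]<.14)
q=W[m]
for z in np.arange(.03,.14,.006):
    k=q[(q[:,2]>=z)&(q[:,2]<z+.006)]
    if len(k): print(round(z,3),len(k),np.round(k.min(0),3),np.round(k.max(0),3))
E
```

```text
[ 0.43400488 -0.11531097  0.02273465]
0.03 19 [ 0.471 -0.156  0.03 ] [ 0.494 -0.085  0.036]
0.036 29 [ 0.464 -0.164  0.036] [ 0.493 -0.095  0.042]
0.042 32 [ 0.453 -0.155  0.042] [ 0.494 -0.094  0.048]
0.048 8 [ 0.447 -0.156  0.048] [ 0.47  -0.093  0.054]
0.054 16 [ 0.419 -0.153  0.054] [ 0.455 -0.117  0.06 ]
0.06 21 [ 0.418 -0.151  0.06 ] [ 0.454 -0.11   0.066]
0.066 27 [ 0.418 -0.15   0.067] [ 0.456 -0.108  0.072]
0.072 32 [ 0.417 -0.148  0.072] [ 0.455 -0.112  0.078]
0.078 41 [ 0.417 -0.148  0.078] [ 0.454 -0.095  0.083]
0.084 21 [ 0.416 -0.131  0.085] [ 0.453 -0.106  0.09 ]
0.09 18 [ 0.416 -0.133  0.09 ] [ 0.458 -0.12   0.096]
0.096 34 [ 0.4   -0.134  0.096] [ 0.466 -0.105  0.102]
0.102 49 [ 0.395 -0.136  0.102] [ 0.475 -0.107  0.108]
0.108 54 [ 0.393 -0.14   0.108] [ 0.479 -0.103  0.113]
0.114 41 [ 0.387 -0.14   0.114] [ 0.482 -0.102  0.12 ]
0.12 52 [ 0.385 -0.14   0.12 ] [ 0.487 -0.102  0.126]
0.126 47 [ 0.38  -0.138  0.126] [ 0.49  -0.109  0.132]
0.132 57 [ 0.378 -0.143  0.132] [ 0.493 -0.118  0.138]
0.138 24 [ 0.378 -0.14   0.138] [ 0.486 -0.113  0.14 ]
```

>>> servo_tool(
  plan=[
    [0,[0.006,0,0],[0,0,-2.5]],
    [0,[0.012,-0.002,0],[0,0,-5.5]],
    [0,[0.02,-0.004,0],[0,0,-8.5]],
    [0,[0.03,-0.006,0],[0,0,-11.5]],
    [0,[0.04,-0.008,0],[0,0,-13.8]],
  ],
)

```text
clock: 7.9
position: [0.4723, -0.1128, 0.0228]
ee_rot: [[0.995, 0.101, -0.004], [0.101, -0.995, 0.001], [-0.004, -0.001, -1.0]]
wrist_force: [-19.7, -6.9, 26.0]
grip_width: 0.0112
```

```bash
python3 - <<'E'
from h import *
s=bot.get_state(); p,d=bot.grab_frame('top'); W=world('top',d); print(s['position'],s['grip_width'])
print('rim');clusters(W,.034,.05,(.42,.70,-.28,0.02))
rel((.5756,-.1199,.0225),5.7)
E
```

```text
[ 0.47229671 -0.1127936   0.0228057 ] 0.011162304170562303
rim
shift [0.1, 0.0172, 0.0002] turn [-0.02, 0.09, 0.2]
```

>>> servo_tool(
  plan=[
    [0,[0,0,-0.001],[0,0,0]],
    [0,[0,0,-0.002],[0,0,0]],
    [0,[0.003,0.001,-0.002],[0,0,0]],
    [0,[0.006,0.002,-0.002],[0,0,0]],
    [0,[0.006,0.002,-0.002],[0,0,0]],
  ],
)

```text
clock: 8.57
position: [0.4813, -0.1145, 0.0242]
ee_rot: [[0.995, 0.1, 0.0], [0.1, -0.995, -0.0], [0.0, 0.0, -1.0]]
wrist_force: [0.7, 0.4, -3.9]
grip_width: 0.0115
```

```bash
python3 - <<'E'
from h import *
s=bot.get_state(); p,d=save('wrist','w4'); W=world('wrist',d,s); print(s['position'],s['grip_width'])
clusters(W,.034,.05,(.42,.70,-.28,0));print('tray handle');clusters(W,.07,.09,(.38,.62,-.26,0))
rel((.5756,-.1199,.0225),5.7)
E
```

```text
[ 0.48129783 -0.11448595  0.02421114] 0.011483549202715874
  c=(560.7,-95.3) 156.6x112.3 long-axis -84.4deg z~41.1 n=9254
tray handle
  c=(483.2,-112.5) 56.6x35.7 long-axis -62.3deg z~79.4 n=4243
shift [0.0935, 0.0148, 0.0017] turn [0.0, -0.01, 0.02]
```

View pics/w4.png

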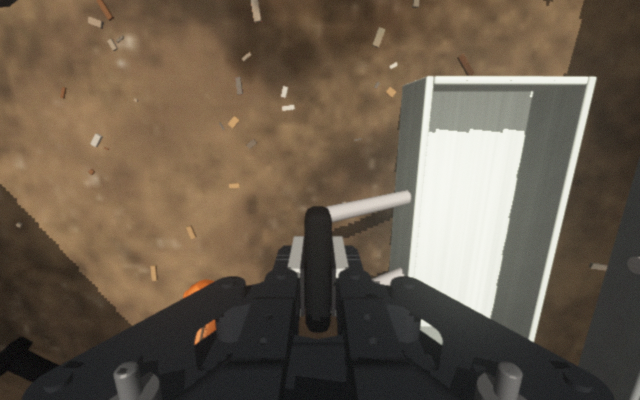

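>>> servo_tool(
  plan=[
    [0,[0.01,0.002,0],[0,0,0]],
    [0,[0.025,0.004,0],[0,0,0]],
    [0,[0.04,0.0065,0],[0,0,0]],
    [0,[0.055,0.009,0],[0,0,0]],
    [0,[0.065,0.0105,0],[0,0,0]],
  ],
)

```text
clock: 9.25
position: [0.5479, -0.1184, 0.0242]
ee_rot: [[0.995, 0.1, 0.0], [0.1, -0.995, -0.0], [0.0, 0.0, -1.0]]
wrist_force: [-1.3, -0.2, -4.0]
grip_width: 0.0114
```

>>> servo_tool(
  plan=[
    [0,[0.007,0.001,0],[0,0,0]],
    [0,[0.014,0.002,0],[0,0,0]],
    [0,[0.022,0.0035,0],[0,0,0]],
    [0,[0.0285,0.0045,0],[0,0,0]],
    [0,[0.0285,0.0045,0.001],[0,0,0]],
  ],
)

```text
clock: 9.88
position: [0.5762, -0.1201, 0.0234]
ee_rot: [[0.995, 0.1, 0.001], [0.1, -0.995, -0.0], [0.001, 0.0, -1.0]]
wrist_force: [0.4, -0.8, -3.8]
grip_width: 0.0114
```

```bash
python3 - <<'E'
from h import *
s=bot.get_state(); p,d=save('wrist','w5'); W=world('wrist',d,s); print(s['position'],s['grip_width'],s['wrist_force'])
clusters(W,.070,.085,(.5,.64,-.2,0));clusters(W,.034,.046,(.6,.75,-.28,0.05))
rel((.5756,-.1199,.0225),5.7)
E
```

```text
[ 0.5762095  -0.1201498   0.02337557] 0.011401119493187435 [ 0.41012909 -0.79694178 -3.83737739]
  c=(636.0,-64.3) 123.2x16.0 long-axis -84.2deg z~80.3 n=8077
  c=(639.2,-14.0) 2.7x1.9 long-axis -79.8deg z~81.8 n=88
  c=(573.4,-118.6) 56.5x35.7 long-axis 73.7deg z~78.4 n=3966
  c=(619.9,-82.9) 116.3x31.1 long-axis 88.9deg z~41.3 n=3130
shift [-0.0002, -0.0002, 0.0007] turn [0.01, -0.04, 0.02]
```

>>> servo_tool(
  plan=[
    [0,[0,0,0.001],[0,0,0]],
    [0.4,[0,0,0.001],[0,0,0]],
    [0.4,[0,0,0.001],[0,0,0]],
    [0.4,[0,0,0.001],[0,0,0]],
    [0.4,[0,0,-0.03],[0,0,0]],
  ],
)

```text
clock: 10.55
position: [0.5738, -0.1196, 0.0519]
ee_rot: [[0.995, 0.1, -0.004], [0.1, -0.995, 0.001], [-0.004, -0.001, -1.0]]
wrist_force: [-0.5, -1.4, -0.1]
grip_width: 0.0343
```

>>> servo_tool(
  plan=[
    [0.4,[0,0,-0.05],[0,0,0]],
    [0.4,[0,0,-0.11],[0,0,0]],
    [0.4,[0.03,-0.05,-0.14],[0,0,0]],
    [0.4,[0.06,-0.1,-0.14],[0,0,0]],
    [0.4,[0.092,-0.1403,-0.14],[0,0,0]],
  ],
)

```text
clock: 11.18
position: [0.6537, 0.0308, 0.1943]
ee_rot: [[0.995, 0.1, 0.001], [0.1, -0.995, 0.0], [0.001, -0.0, -1.0]]
wrist_force: [-0.1, -1.1, -0.6]
grip_width: 0.0341
```

```bash
python3 - <<'E'
from h import *
s=bot.get_state(); p,d=save('wrist','w6'); W=world('wrist',d,s); print(s['position'],s['grip_width'],s['wrist_force'])
print('knob');clusters(W,.135,.165,(.6,.7,-.05,.08))
print('gate handle');clusters(W,.115,.133,(.6,.7,.06,.2))
rel((.6532,.0291,.101),5.7)
p,d=save('top','t1'); W=world('top',d); clusters(W,.006,.035,(.45,.68,-.5,.3),12); clusters(W,.07,.085,(.5,.61,-.2,0),8)
E
```

```text
[0.65371147 0.03080856 0.19427796] 0.03414169094370384 [-0.11351119 -1.10286724 -0.64597864]
knob
  c=(652.9,30.0) 45.7x11.8 long-axis -84.3deg z~151.2 n=917
gate handle
  c=(647.0,92.4) 45.2x11.0 long-axis 5.8deg z~125.0 n=827
shift [-0.0044, 0.0062, 0.0929] turn [-0.09, -0.19, 0.12]
  c=(653.6,-440.4) 31.1x28.2 long-axis -35.9deg z~15.6 n=69
  c=(626.7,-357.4) 80.8x25.4 long-axis -15.8deg z~16.8 n=119
  c=(634.0,-175.4) 58.4x2.9 long-axis -84.8deg z~20.4 n=37
  c=(628.5,-117.5) 44.3x3.2 long-axis -82.5deg z~20.6 n=30
  c=(622.5,-59.4) 58.8x4.7 long-axis -88.1deg z~22.4 n=39
  c=(567.3,58.5) 79.9x26.0 long-axis -34.0deg z~16.7 n=119
  c=(558.0,-485.1) 30.8x17.1 long-axis -81.9deg z~14.1 n=51
  c=(528.3,-435.0) 78.4x23.6 long-axis 6.0deg z~15.6 n=124
  c=(575.7,-122.7) 58.4x12.8 long-axis -84.2deg z~77.6 n=72
```

>>> servo_tool(
  plan=[
    [0.4,[0,0,0.04],[0,0,0]],
    [0.4,[0,0,0.08],[0,0,0]],
    [0.4,[0,0,0.093],[0,0,0]],
    [0.4,[0,0,0.093],[0,0,0]],
    [0,[0,0,0.093],[0,0,0]],
  ],
)

```text
clock: 11.9
position: [0.654, 0.0286, 0.1019]
ee_rot: [[0.995, 0.099, 0.002], [0.099, -0.995, 0.0], [0.002, 0.0, -1.0]]
wrist_force: [0.2, -0.5, -0.9]
grip_width: 0.0172
```

>>> servo_tool(
  plan=[
    [0,[0,0,0],[0,0,0]],
    [0,[0,0,0],[0,0,0]],
    [0,[0,0,0],[0,0,0]],
    [0,[0,0,0],[0,0,0]],
    [0,[0,0,0],[0,0,0]],
  ],
)

```text
clock: 12.52
position: [0.6536, 0.0286, 0.1021]
ee_rot: [[0.995, 0.1, 0.002], [0.1, -0.995, -0.0], [0.002, 0.0, -1.0]]
wrist_force: [-2.0, -1.7, 4.7]
grip_width: 0.0114
```

>>> servo_tool(
  plan=[
    [0,[0,0,0],[0,0,-7.5]],
    [0,[0,0,0],[0,0,-15]],
    [0,[0,0,0],[0,0,-22.5]],
    [0,[0,0,0],[0,0,-30]],
    [0,[0,0,0],[0,0,-37.5]],
  ],
)

```text
clock: 13.15
position: [0.6536, 0.0286, 0.1021]
ee_rot: [[0.726, 0.688, 0.002], [0.688, -0.726, -0.0], [0.001, 0.001, -1.0]]
wrist_force: [-2.0, -0.5, 5.4]
grip_width: 0.0112
```

>>> servo_tool(
  plan=[
    [0,[0,0,0],[0,0,-7.5]],
    [0,[0,0,0],[0,0,-15]],
    [0,[0,0,0],[0,0,-22.5]],
    [0,[0,0,0],[0,0,-30]],
    [0,[0,0,0],[0,0,-37]],
  ],
)

```text
clock: 13.78
position: [0.6536, 0.0287, 0.102]
ee_rot: [[0.166, 0.986, 0.002], [0.986, -0.166, -0.0], [0.0, 0.002, -1.0]]
wrist_force: [-2.0, 0.0, 5.4]
grip_width: 0.0114
```

>>> servo_tool(
  plan=[
    [0,[0,0,0],[0,0,0]],
    [0.4,[0,0,0],[0,0,0]],
    [0.4,[0,0,0],[0,0,0]],
    [0.4,[0,0,0],[0,0,0]],
    [0.4,[0,0,-0.03],[0,0,0]],
  ],
)

```text
clock: 14.4
position: [0.6513, 0.0288, 0.1287]
ee_rot: [[0.17, 0.985, -0.004], [0.985, -0.17, 0.0], [-0.001, -0.004, -1.0]]
wrist_force: [0.4, -0.8, -0.1]
grip_width: 0.0341
```

>>> servo_tool(
  plan=[
    [0.4,[0,0,-0.04],[0,0,0]],
    [0.4,[0,0,-0.07],[0,0,0]],
    [0.4,[0,0,-0.07],[0,0,0]],
    [0.4,[0,0,-0.07],[0,0,0]],
    [0.4,[0,0,-0.07],[0,0,0]],
  ],
)

```text
clock: 15.02
position: [0.6523, 0.0288, 0.1991]
ee_rot: [[0.17, 0.985, -0.002], [0.985, -0.17, 0.0], [-0.0, -0.002, -1.0]]
wrist_force: [0.2, 0.2, -0.6]
grip_width: 0.0342
```

```bash
python3 - <<'E'
from h import *
s=bot.get_state(); p,d=save('wrist','w7'); W=world('wrist',d,s); print(s['position'],s['grip_width'],np.round(s['qpos'],2))
print('knob');clusters(W,.135,.165,(.6,.7,-.05,.08))
print('gate handle');clusters(W,.115,.133,(.6,.7,.06,.2))
rel((.647,.092,.18),5.7-90)
E
```

```text
[0.65228317 0.02879232 0.19914442] 0.034249014953833215 [-0.    0.49  1.59  0.    1.07 -1.4 ]
knob
  c=(652.7,29.5) 45.9x11.9 long-axis -9.6deg z~151.3 n=882
gate handle
  c=(646.3,92.1) 45.4x12.2 long-axis 5.7deg z~124.9 n=769
shift [0.0614, -0.016, 0.0192] turn [0.0, 0.14, 164.52]
```

>>> servo_tool(
  plan=[
    [0.25,[0.02,-0.006,0],[0,0,-5]],
    [0.25,[0.04,-0.012,0],[0,0,-10]],
    [0.25,[0.0613,-0.0172,0],[0,0,-15.5]],
    [0.25,[0.0613,-0.0172,0.02],[0,0,-15.5]],
    [0.25,[0.0613,-0.0172,0.03],[0,0,-15.5]],
  ],
)

```text
clock: 15.7
position: [0.6456, 0.0922, 0.1687]
ee_rot: [[-0.1, 0.995, -0.002], [0.995, 0.1, -0.0], [-0.0, -0.002, -1.0]]
wrist_force: [-0.9, -0.1, -0.5]
grip_width: 0.0213
```

```bash
python3 - <<'E'
from h import *
s=bot.get_state(); p,d=save('wrist','w8'); W=world('wrist',d,s); print(s['position'],s['grip_width'],np.round(s['qpos'],2))
print('gate handle');clusters(W,.115,.133,(.6,.7,.06,.2))
rel((.6467,.0922,.072),95.7)
W=world('wrist',np.load('pics/w1.npy'),dict(np.load('pics/w1s.npz')))
print('obst');clusters(W,.04,.6,(.56,.76,.12,.42))
T=world('top',np.load('pics/top0.npy')); clusters(T,.04,.6,(.5,.76,.12,.42))
E
```

```text
[0.64559102 0.09224696 0.16873804] 0.021277162795298322 [ 0.1   0.52  1.62 -0.    1.01 -1.58]
gate handle
  c=(646.4,92.3) 45.4x11.6 long-axis 5.5deg z~125.0 n=850
shift [0.0001, 0.0019, 0.0957] turn [-0.18, 0.0, 0.01]
obst
  c=(690.6,331.1) 190.3x50.7 long-axis -47.1deg z~125.6 n=6737
  c=(759.1,201.9) 29.7x3.6 long-axis -83.6deg z~135.0 n=279
  c=(759.1,159.9) 14.3x1.8 long-axis 89.9deg z~120.9 n=52
  c=(695.8,341.6) 156.8x128.2 long-axis 89.9deg z~244.1 n=3401
  c=(758.0,200.9) 28.6x3.8 long-axis 89.6deg z~133.4 n=47
```

```bash
python3 - <<'E'
from h import *
T=world('top',np.load('pics/top0.npy')); 
W=world('wrist',np.load('pics/w1.npy'),dict(np.load('pics/w1s.npz')))
for A in(T,W):
    q=A[(A[...,2]>.05)&(A[...,2]<.5)&(A[...,1]>.15)&(A[...,1]<.6)&(A[...,0]>.5)&(A[...,0]<.85)]
    dd=np.hypot(q[:,0]-.633,q[:,1]-.228); i=np.argsort(dd)[:5]; print(np.round(q[i],3).tolist(),np.round(dd[i],3))
    k=q[(q[:,0]>.58)&(q[:,0]<.69)]; j=np.argsort(k[:,1])[:4]; print(np.round(k[j],3).tolist())
E
```

```text
[[0.687, 0.298, 0.133], [0.689, 0.297, 0.136], [0.698, 0.29, 0.139], [0.685, 0.302, 0.132], [0.7, 0.288, 0.142]] [0.089 0.089 0.09  0.09  0.09 ]
[[0.689, 0.297, 0.136], [0.687, 0.298, 0.133], [0.685, 0.302, 0.132], [0.688, 0.302, 0.132]]
[[0.689, 0.297, 0.134], [0.69, 0.296, 0.135], [0.693, 0.293, 0.136], [0.698, 0.289, 0.139], [0.688, 0.298, 0.134]] [0.089 0.089 0.089 0.089 0.089]
[[0.689, 0.297, 0.134], [0.688, 0.298, 0.134], [0.688, 0.298, 0.132], [0.689, 0.299, 0.135]]
```

>>> servo_tool(
  plan=[
    [0.25,[0,0,0.04],[0,0,0]],
    [0.25,[0,0,0.08],[0,0,0]],
    [0.25,[0,0,0.0985],[0,0,0]],
    [0.25,[0,0,0.0985],[0,0,0]],
    [0,[0,0,0.0985],[0,0,0]],
  ],
)

```text
clock: 16.38
position: [0.647, 0.092, 0.0729]
ee_rot: [[-0.099, 0.995, 0.001], [0.995, 0.099, 0.0], [-0.0, 0.001, -1.0]]
wrist_force: [2.6, -0.8, -12.5]
grip_width: 0.0109
```

>>> servo_tool(
  plan=[
    [0,[0,0,0],[0,0,0]],
    [0,[0,0,0],[0,0,0]],
    [0,[0,0,0],[0,0,0]],
    [0,[0,0,0],[0,0,0]],
    [0,[0,0,0],[0,0,0]],
  ],
)

```text
clock: 17.0
position: [0.6471, 0.0921, 0.0727]
ee_rot: [[-0.1, 0.995, 0.001], [0.995, 0.1, 0.0], [-0.0, 0.001, -1.0]]
wrist_force: [0.3, -1.2, 6.3]
grip_width: 0.0114
```

>>> servo_tool(
  plan=[
    [0,[0.01,0,0],[0,0,0]],
    [0,[0.025,0,0],[0,0,0]],
    [0,[0.04,0,0],[0,0,0]],
    [0,[0.055,0,0],[0,0,0]],
    [0,[0.07,0,0],[0,0,0]],
  ],
)

```text
clock: 17.62
position: [0.6401, 0.1621, 0.0727]
ee_rot: [[-0.1, 0.995, 0.002], [0.995, 0.1, 0.0], [-0.0, 0.002, -1.0]]
wrist_force: [1.8, -3.2, 6.3]
grip_width: 0.0111
```

```bash
python3 - <<'E'
from h import *
s=bot.get_state(); p,d=save('wrist','w9'); W=world('wrist',d,s); print(s['position'],s['grip_width'],s['wrist_force'])
print('gate handle');clusters(W,.115,.133,(.6,.7,.06,.3))
rel((.6469-.0135,.0922+.1353,.072),95.7)
E
```

```text
[0.64014879 0.16213979 0.07270784] 0.011067040953904667 [ 1.83027526 -3.16746641  6.26481577]
gate handle
  c=(639.2,162.8) 37.2x36.7 long-axis -39.1deg z~125.0 n=3341
shift [0.0639, -0.0002, 0.0008] turn [0.11, -0.03, 0.05]
```

>>> servo_tool(
  plan=[
    [0,[0.014,0,0],[0,0,0]],
    [0,[0.03,0,0],[0,0,0]],
    [0,[0.045,0,0],[0,0,0]],
    [0,[0.058,0,0],[0,0,0]],
    [0,[0.066,0,0],[0,0,0]],
  ],
)

```text
clock: 18.3
position: [0.6337, 0.2282, 0.0727]
ee_rot: [[-0.1, 0.995, 0.002], [0.995, 0.1, 0.0], [0.0, 0.002, -1.0]]
wrist_force: [1.2, -2.9, 5.2]
grip_width: 0.0112
```

>>> servo_tool(
  plan=[
    [0,[0,0,0],[0,0,0]],
    [0,[0,0,0],[0,0,0]],
    [0,[0,0,0],[0,0,0]],
    [0,[0,0,0],[0,0,0]],
    [0,[0,0,0],[0,0,0]],
  ],
)

```text
clock: 18.92
position: [0.6337, 0.228, 0.0728]
ee_rot: [[-0.1, 0.995, 0.002], [0.995, 0.1, 0.001], [0.001, 0.002, -1.0]]
wrist_force: [0.7, 1.2, 5.4]
grip_width: 0.0113
```

```bash
python3 - <<'E'
from h import *
s=bot.get_state(); print(s['position'],s['grip_width'],s['wrist_force'])
d0=np.array([.6471,.0921])-np.array(s['position'])[:2]; print(np.hypot(*d0))
p,d=save('top','t2'); W=world('top',d)
A=world('top',np.load('pics/t1.npy'))
cv2.imwrite('pics/t2c.png',cv2.resize(cv2.imread('pics/t2.png')[110:190,240:380],None,fx=5,fy=5,interpolation=cv2.INTER_CUBIC))
E
```

```text
[0.63369552 0.22803074 0.07275669] 0.011339003557885648 [0.70735882 1.20685731 5.44749523]
0.13659006709980684
```

View pics/t2c.png

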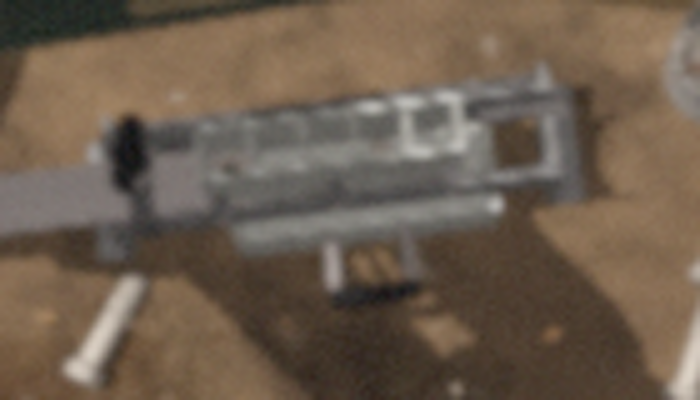

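>>> servo_tool(
  plan=[
    [0,[-0.014,0,0],[0,0,0]],
    [0,[-0.03,0,0],[0,0,0]],
    [0,[-0.045,0,0],[0,0,0]],
    [0,[-0.058,0,0],[0,0,0]],
    [0,[-0.07,0,0],[0,0,0]],
  ],
)

```text
clock: 19.6
position: [0.6406, 0.1579, 0.0727]
ee_rot: [[-0.1, 0.995, 0.002], [0.995, 0.1, 0.001], [0.001, 0.002, -1.0]]
wrist_force: [-0.5, 3.2, 6.3]
grip_width: 0.0113
```

>>> servo_tool(
  plan=[
    [0,[-0.014,0,0],[0,0,0]],
    [0,[-0.03,0,0],[0,0,0]],
    [0,[-0.045,0,0],[0,0,0]],
    [0,[-0.058,0,0],[0,0,0]],
    [0,[-0.066,0,0],[0,0,0]],
  ],
)

```text
clock: 20.23
position: [0.6471, 0.0919, 0.0727]
ee_rot: [[-0.099, 0.995, 0.001], [0.995, 0.099, 0.0], [0.0, 0.001, -1.0]]
wrist_force: [-1.6, 1.8, 6.9]
grip_width: 0.0115
```

>>> servo_tool(
  plan=[
    [0,[-0.0005,0,0],[0,0,0]],
    [0,[-0.001,0,0],[0,0,0]],
    [0,[-0.0015,0,0],[0,0,0]],
    [0,[-0.002,0,0],[0,0,0]],
    [0,[-0.002,0,0],[0,0,0]],
  ],
)

```text
clock: 20.85
position: [0.6471, 0.0913, 0.0727]
ee_rot: [[-0.099, 0.995, 0.001], [0.995, 0.099, 0.001], [0.001, 0.001, -1.0]]
wrist_force: [-1.6, 8.6, 6.9]
grip_width: 0.0111
```

>>> servo_tool(
  plan=[
    [0.25,[0.001,0,0],[0,0,0]],
    [0.25,[0.001,0,0],[0,0,0]],
    [0.25,[0.001,0,0],[0,0,0]],
    [0.25,[0.001,0,-0.03],[0,0,0]],
    [0.25,[0.001,0,-0.08],[0,0,0]],
  ],
)

```text
clock: 21.48
position: [0.6451, 0.0908, 0.151]
ee_rot: [[-0.099, 0.995, -0.004], [0.995, 0.099, -0.0], [-0.0, -0.004, -1.0]]
wrist_force: [0.9, -0.4, 0.7]
grip_width: 0.0214
```

>>> servo_tool(
  plan=[
    [0.4,[0,0,-0.05],[0,0,0]],
    [0.4,[-0.02,0,-0.05],[0,0,5]],
    [0.4,[-0.04,0,-0.05],[0,0,10]],
    [0.4,[-0.0625,-0.0002,-0.05],[0,0,15.5]],
    [0.4,[-0.0625,-0.0002,-0.05],[0,0,15.5]],
  ],
)

```text
clock: 22.1
position: [0.6526, 0.0275, 0.2017]
ee_rot: [[0.172, 0.985, -0.0], [0.985, -0.172, -0.0], [-0.0, -0.0, -1.0]]
wrist_force: [-0.4, -0.1, 0.2]
grip_width: 0.0341
```

>>> servo_tool(
  plan=[
    [0.4,[0,0,0],[0,0,0]],
    [0.4,[0,0,0],[0,0,0]],
    [0.4,[0,0,0],[0,0,0]],
    [0.4,[0,0,0],[0,0,0]],
    [0.4,[0,0,0],[0,0,0]],
  ],
)

```text
clock: 22.72
position: [0.6525, 0.029, 0.2018]
ee_rot: [[0.17, 0.986, 0.0], [0.986, -0.17, -0.0], [-0.0, 0.0, -1.0]]
wrist_force: [-1.0, -0.2, 0.0]
grip_width: 0.0339
```

```bash
python3 - <<'E'
from h import *
s=bot.get_state(); p,d=save('wrist','w10'); W=world('wrist',d,s); print(s['position'],s['grip_width'],s['wrist_force'])
print('knob');clusters(W,.135,.165,(.6,.7,-.05,.08))
print('gate handle');clusters(W,.115,.133,(.6,.7,.06,.3))
rel((.6531,.029,.101),80.2)
E
```

```text
[0.65251817 0.0290419  0.20181984] 0.033895955198816885 [-0.97598112 -0.22625174  0.04133438]
knob
  c=(652.4,29.4) 45.4x11.4 long-axis -9.7deg z~151.2 n=855
gate handle
  c=(646.5,92.0) 45.4x12.3 long-axis 5.6deg z~124.9 n=752
shift [0.0001, 0.0006, 0.1008] turn [0.0, -0.0, 0.03]
```

Gate is home (handle back at the original 646.5, 92.0). Lock the knob.

>>> servo_tool(
  plan=[
    [0.4,[0,0,0.05],[0,0,0]],
    [0.4,[0,0,0.09],[0,0,0]],
    [0.4,[0,0,0.1],[0,0,0]],
    [0,[0,0,0.1],[0,0,0]],
    [0,[0,0,0.1],[0,0,0]],
  ],
)

```text
clock: 23.4
position: [0.6531, 0.0288, 0.1029]
ee_rot: [[0.17, 0.985, 0.001], [0.985, -0.17, -0.0], [0.0, 0.001, -1.0]]
wrist_force: [1.4, -1.9, -8.5]
grip_width: 0.0107
```

>>> servo_tool(
  plan=[
    [0,[0,0,0],[0,0,0]],
    [0,[0,0,0],[0,0,0]],
    [0,[0,0,0],[0,0,0]],
    [0,[0,0,0],[0,0,8]],
    [0,[0,0,0],[0,0,16]],
  ],
)

```text
clock: 24.02
position: [0.6532, 0.0289, 0.1028]
ee_rot: [[0.439, 0.898, 0.002], [0.898, -0.439, -0.0], [0.001, 0.001, -1.0]]
wrist_force: [-0.4, -1.8, 7.2]
grip_width: 0.0107
```

>>> servo_tool(
  plan=[
    [0,[0,0,0],[0,0,8]],
    [0,[0,0,0],[0,0,16]],
    [0,[0,0,0],[0,0,24]],
    [0,[0,0,0],[0,0,31]],
    [0,[0,0,0],[0,0,38]],
  ],
)

```text
clock: 24.65
position: [0.6533, 0.029, 0.1028]
ee_rot: [[0.899, 0.438, 0.002], [0.438, -0.899, 0.0], [0.002, 0.001, -1.0]]
wrist_force: [-0.4, -1.1, 6.0]
grip_width: 0.0115
```

>>> servo_tool(
  plan=[
    [0,[0,0,0],[0,0,7]],
    [0,[0,0,0],[0,0,13]],
    [0,[0,0,0],[0,0,18]],
    [0,[0,0,0],[0,0,21.5]],
    [0,[0,0,0],[0,0,21.5]],
  ],
)

```text
clock: 25.28
position: [0.6534, 0.029, 0.1028]
ee_rot: [[0.997, 0.082, 0.002], [0.082, -0.997, -0.0], [0.002, 0.0, -1.0]]
wrist_force: [-0.3, -0.7, 5.8]
grip_width: 0.011
```

>>> servo_tool(
  plan=[
    [0,[0,0,0],[0,0,0]],
    [0.4,[0,0,0],[0,0,0]],
    [0.4,[0,0,0],[0,0,0]],
    [0.4,[0,0,0],[0,0,0]],
    [0.4,[0,0,-0.04],[0,0,0]],
  ],
)

```text
clock: 25.9
position: [0.6504, 0.0289, 0.1395]
ee_rot: [[0.997, 0.082, -0.006], [0.082, -0.997, 0.0], [-0.006, -0.001, -1.0]]
wrist_force: [0.6, 0.1, 0.4]
grip_width: 0.0344
```

>>> servo_tool(
  plan=[
    [0.4,[-0.02,0.02,-0.06],[0,0,0]],
    [0.4,[-0.05,0.06,-0.1],[0,0,0]],
    [0.4,[-0.07,0.1,-0.14],[0,0,0]],
    [0.4,[-0.09,0.14,-0.16],[0,0,0]],
    [0.4,[-0.09,0.14,-0.16],[0,0,0]],
  ],
)

```text
clock: 26.52
position: [0.5742, -0.1208, 0.304]
ee_rot: [[0.997, 0.079, 0.003], [0.079, -0.997, -0.001], [0.003, 0.002, -1.0]]
wrist_force: [0.1, 1.5, -1.5]
grip_width: 0.0339
```

```bash
python3 - <<'E'
from h import *
s=bot.get_state(); p,d=save('wrist','w11'); W=world('wrist',d,s); print(s['position'],s['grip_width'],s['wrist_force'],np.round(s['qpos'],2))
print('knob');clusters(W,.14,.165,(.6,.7,-.05,.08))
print('gate handle');clusters(W,.115,.133,(.6,.7,.06,.3))
print('tray handle');clusters(W,.07,.09,(.5,.62,-.26,0))
print('bolts');clusters(W,.006,.035,(.45,.68,-.5,.3))
c=cv2.imread('pics/w11.png'); 
E
```

```text
[ 0.5741838  -0.12080884  0.30395634] 0.033869355418534995 [ 0.06737333  1.48493406 -1.46162162] [-0.26  0.3   1.62 -0.    1.22 -0.34]
knob
  c=(653.0,29.1) 45.2x12.7 long-axis -84.4deg z~150.9 n=712
gate handle
tray handle
  c=(575.2,-119.7) 59.4x11.1 long-axis -85.2deg z~77.8 n=375
bolts
  c=(569.4,62.4) 79.3x27.3 long-axis -30.6deg z~16.0 n=802
  c=(622.9,47.7) 8.3x3.6 long-axis -41.3deg z~17.6 n=29
  c=(622.5,-57.6) 62.0x2.3 long-axis -86.3deg z~22.1 n=93
  c=(626.2,-116.4) 47.2x4.6 long-axis -84.7deg z~21.5 n=71
  c=(633.4,-171.4) 61.5x1.4 long-axis -83.8deg z~23.0 n=72
  c=(673.9,-236.4) 12.3x1.4 long-axis 3.9deg z~22.8 n=45
  c=(556.9,-340.5) 54.6x16.0 long-axis -18.7deg z~14.8 n=272
  c=(627.5,-354.8) 80.4x24.6 long-axis -15.6deg z~15.9 n=427
  c=(653.8,-427.7) 28.6x11.9 long-axis 6.2deg z~14.8 n=111
```

View pics/w11.png

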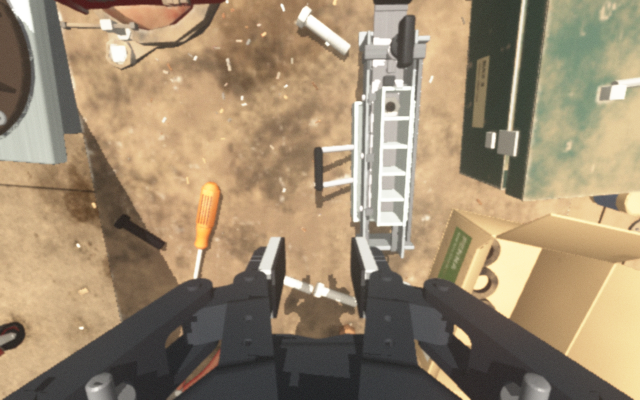

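```bash
python3 - <<'E'
from h import *
s=bot.get_state();rel((.5754,-.1198,.0225),5.7)
E
```

```text
shift [0.0006, 0.0005, 0.2802] turn [0.03, -0.09, -1.12]
```

>>> servo_tool(
  plan=[
    [0.4,[0.0006,0.0005,0.06],[0,0,-1.1]],
    [0.4,[0.0006,0.0005,0.12],[0,0,-1.1]],
    [0.4,[0.0006,0.0005,0.18],[0,0,-1.1]],
    [0.4,[0.0006,0.0005,0.22],[0,0,-1.1]],
    [0.4,[0.0006,0.0005,0.25],[0,0,-1.1]],
  ],
)

```text
clock: 27.2
position: [0.5738, -0.1169, 0.0489]
ee_rot: [[0.995, 0.102, -0.003], [0.102, -0.995, 0.001], [-0.003, -0.001, -1.0]]
wrist_force: [-0.0, 0.0, 0.3]
grip_width: 0.0342
```

>>> servo_tool(
  plan=[
    [0.4,[0,0,0.02],[0,0,0]],
    [0.4,[0,0,0.03],[0,0,0]],
    [0.4,[0,0,0.03],[0,0,0]],
    [0,[0,0,0.03],[0,0,0]],
    [0,[0,0,0.03],[0,0,0]],
  ],
)

```text
clock: 27.82
position: [0.5755, -0.1185, 0.0227]
ee_rot: [[0.995, 0.101, 0.001], [0.101, -0.995, -0.0], [0.001, 0.0, -1.0]]
wrist_force: [0.5, 1.2, 3.7]
grip_width: 0.0114
```

>>> servo_tool(
  plan=[
    [0,[0,0,0],[0,0,0]],
    [0,[0,0,0],[0,0,0]],
    [0,[0,0,0],[0,0,0]],
    [0,[0,0,-0.001],[0,0,0]],
    [0,[0,0,-0.002],[0,0,0]],
  ],
)

```text
clock: 28.45
position: [0.5749, -0.1185, 0.0238]
ee_rot: [[0.995, 0.101, -0.0], [0.101, -0.995, -0.0], [-0.0, 0.0, -1.0]]
wrist_force: [1.2, -0.5, -4.9]
grip_width: 0.0113
```

>>> servo_tool(
  plan=[
    [0,[-0.008,0,0],[0,0,0]],
    [0,[-0.02,0,0],[0,0,0]],
    [0,[-0.035,0,0],[0,0,0]],
    [0,[-0.05,0,0],[0,0,0]],
    [0,[-0.065,0,0],[0,0,0]],
  ],
)

```text
clock: 29.08
position: [0.509, -0.1251, 0.0239]
ee_rot: [[0.995, 0.101, -0.0], [0.101, -0.995, 0.0], [-0.0, -0.0, -1.0]]
wrist_force: [1.6, -0.0, -5.0]
grip_width: 0.0113
```

>>> servo_tool(
  plan=[
    [0,[-0.015,0,0],[0,0,0]],
    [0,[-0.03,0,0],[0,0,0]],
    [0,[-0.045,0,0],[0,0,0]],
    [0,[-0.06,0,0],[0,0,0]],
    [0,[-0.07,0,0],[0,0,0]],
  ],
)

```text
clock: 29.7
position: [0.4396, -0.1322, 0.0238]
ee_rot: [[0.995, 0.101, -0.0], [0.101, -0.995, 0.0], [-0.0, -0.0, -1.0]]
wrist_force: [1.1, 0.2, -5.1]
grip_width: 0.011
```

>>> servo_tool(
  plan=[
    [0,[0,0,0.001],[0,0,0]],
    [0.4,[0,0,0.001],[0,0,0]],
    [0.4,[0,0,0.001],[0,0,0]],
    [0.4,[0,0,0.001],[0,0,0]],
    [0.4,[0,0,-0.03],[0,0,0]],
  ],
)

```text
clock: 30.32
position: [0.4397, -0.1317, 0.0528]
ee_rot: [[0.995, 0.102, -0.003], [0.102, -0.995, 0.001], [-0.003, -0.001, -1.0]]
wrist_force: [0.2, -0.9, 0.1]
grip_width: 0.0341
```

>>> servo_tool(
  plan=[
    [0.6,[0,0,-0.05],[0,0,9.5]],
    [0.6,[0,0,-0.1],[0,0,19]],
    [0.6,[0.03,0.01,-0.15],[0,0,28.5]],
    [0.6,[0.06,0.02,-0.2],[0,0,38]],
    [0.6,[0.09,0.03,-0.25],[0,0,47.5]],
  ],
)

```text
clock: 30.95
position: [0.5341, -0.1529, 0.306]
ee_rot: [[0.743, -0.669, 0.001], [-0.669, -0.743, -0.0], [0.001, -0.0, -1.0]]
wrist_force: [0.5, 0.5, -0.2]
grip_width: 0.0512
```

>>> servo_tool(
  plan=[
    [0.6,[0,0,-0.02],[0,0,9.5]],
    [0.6,[0.02,-0.02,-0.05],[0,0,19]],
    [0.6,[0.04,-0.04,-0.08],[0,0,28.5]],
    [0.6,[0.05,-0.05,-0.08],[0,0,38]],
    [0.6,[0.05,-0.05,-0.08],[0,0,48.2]],
  ],
)

```text
clock: 31.58
position: [0.6049, -0.1486, 0.3836]
ee_rot: [[-0.003, -1.0, 0.0], [-1.0, 0.003, 0.0], [-0.0, -0.0, -1.0]]
wrist_force: [0.0, -0.2, -0.5]
grip_width: 0.0513
```

>>> servo_tool(
  plan=[
    [0.6,[0,0,0],[0,0,0]],
    [0.6,[0,0,0],[0,0,0]],
    [0.6,[0,0,0],[0,0,0]],
    [0.6,[0,0,0],[0,0,0]],
    [0.6,[0,0,0],[0,0,0]],
  ],
)

```text
clock: 32.2
position: [0.6038, -0.1488, 0.3838]
ee_rot: [[0.003, -1.0, 0.0], [-1.0, -0.003, 0.0], [-0.0, -0.0, -1.0]]
wrist_force: [-0.0, 0.4, 0.2]
grip_width: 0.0512
```

```bash
python3 - <<'E'
from h import *
s=bot.get_state(); p,d=save('wrist','w12'); W=world('wrist',d,s); print(s['position'],np.round(s['ee_rot'],2).tolist())
print('tray handle');clusters(W,.07,.09,(.38,.52,-.26,0))
print('rim');clusters(W,.036,.05,(.42,.62,-.26,0))
print('bolts');clusters(W,.006,.035,(.42,.68,-.52,.3))
E
```

```text
[ 0.60380949 -0.14876817  0.38384853] [[0.0, -1.0, 0.0], [-1.0, -0.0, 0.0], [-0.0, -0.0, -1.0]]
tray handle
  c=(440.3,-134.1) 59.1x12.0 long-axis -85.0deg z~77.7 n=234
rim
  c=(521.6,-125.5) 178.3x109.8 long-axis -84.2deg z~40.9 n=798
  c=(475.0,-104.8) 19.2x7.7 long-axis 2.0deg z~43.5 n=49
bolts
  c=(670.1,-236.5) 17.2x0.6 long-axis 5.7deg z~18.3 n=28
  c=(626.5,-359.5) 80.7x25.0 long-axis -23.6deg z~15.9 n=440
  c=(655.3,-437.9) 33.0x27.9 long-axis -89.1deg z~15.6 n=288
  c=(596.8,211.0) 79.4x22.4 long-axis -11.2deg z~15.5 n=477
  c=(570.9,65.7) 80.4x26.4 long-axis -24.7deg z~15.5 n=426
  c=(576.1,-120.8) 175.2x0.9 long-axis -84.3deg z~21.0 n=260
  c=(543.8,-338.8) 79.8x26.2 long-axis -25.0deg z~16.1 n=398
  c=(532.2,-124.4) 170.8x73.8 long-axis -84.4deg z~21.6 n=596
  c=(561.5,-494.1) 54.5x18.9 long-axis -78.0deg z~15.1 n=294
  c=(545.5,-139.9) 30.6x13.3 long-axis 8.2deg z~25.9 n=101
  c=(538.7,-171.5) 25.0x11.6 long-axis 0.5deg z~26.2 n=97
  c=(530.8,-97.3) 36.8x26.0 long-axis -82.5deg z~17.0 n=248
  c=(446.5,117.6) 72.2x31.5 long-axis 71.4deg z~19.4 n=326
  c=(424.2,-502.3) 18.1x8.2 long-axis 84.9deg z~11.4 n=42
```

View pics/w12.png

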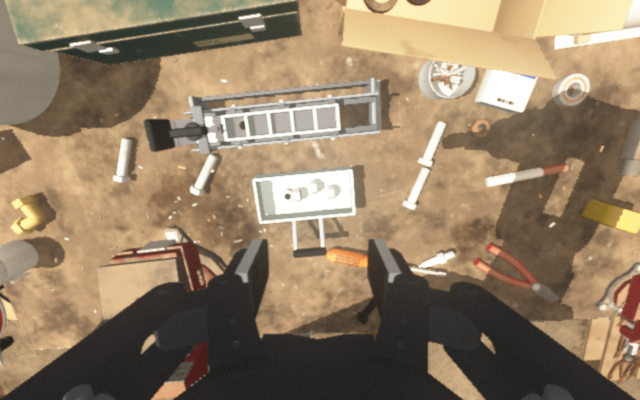

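```bash
cat >> h.py <<'E'
def bolts(W,box,zlo=.006,zhi=.035):
    for q,cx,cy,w,h,a in clusters(W,zlo,zhi,box,60,False):
        if not(70<w<95 and h<40): continue
        X=q[:,:2]*1000; r=cv2.fitLine(X.astype(np.float32),cv2.DIST_HUBER,0,.01,.01).ravel(); u=r[:2]; 
        if u[0]<0:u=-u
        t=(X-r[2:])@u; n=np.array([-u[1],u[0]]); o=(X-r[2:])@n
        wd=lambda m: o[m].max()-o[m].min()
        lo,hi=np.percentile(t,.5),np.percentile(t,99.5); e0=wd(t<lo+9);e1=wd(t>hi-9)
        # lateral centre from the shank's high points
        sh=(t>lo+15)&(t<hi-15); oc=(o[sh].max()+o[sh].min())/2
        m=r[2:]+u*(lo+hi)/2+n*oc
        print(f' bolt mid ({m[0]:.1f},{m[1]:.1f}) axis {np.degrees(np.arctan2(u[1],u[0])):.1f} len {hi-lo:.1f} shank {wd(sh):.1f} ends near {e0:.1f} far {e1:.1f} ztop {np.percentile(q[:,2],95)*1000:.1f}')
E
python3 - <<'E'
from h import *
s=bot.get_state(); W=world('wrist',np.load('pics/w12.npy'),s); bolts(W,(.45,.68,-.42,.3))
W=world('wrist',np.load('pics/w1.npy'),dict(np.load('pics/w1s.npz')));bolts(W,(.45,.68,-.5,.3))
rel((.5438,-.3388,.1),-115)
E
```

```text
bolt mid (627.7,-357.4) axis -19.9 len 79.6 shank 15.7 ends near 25.3 far 15.0 ztop 23.8
 bolt mid (597.1,210.4) axis -14.7 len 78.7 shank 17.3 ends near 22.2 far 14.5 ztop 22.6
 bolt mid (570.1,63.3) axis -27.8 len 79.6 shank 16.1 ends near 26.6 far 15.8 ztop 23.2
 bolt mid (545.2,-336.4) axis -21.7 len 78.9 shank 15.7 ends near 26.4 far 15.4 ztop 23.6
 bolt mid (627.5,-356.8) axis -19.9 len 79.2 shank 16.0 ends near 23.9 far 15.3 ztop 23.7
 bolt mid (596.9,210.4) axis -14.9 len 78.9 shank 16.8 ends near 25.9 far 13.4 ztop 23.5
 bolt mid (570.4,63.4) axis -28.7 len 78.7 shank 16.1 ends near 26.3 far 15.0 ztop 23.0
 bolt mid (530.7,-430.5) axis 8.9 len 79.2 shank 17.2 ends near 25.9 far 14.6 ztop 23.1
shift [0.1898, 0.0605, 0.2839] turn [-0.0, 0.0, 25.14]
```

>>> servo_tool(
  plan=[
    [0.4,[0.038,0.012,0.03],[0,0,5]],
    [0.4,[0.076,0.024,0.06],[0,0,10]],
    [0.4,[0.114,0.036,0.1],[0,0,15]],
    [0.4,[0.152,0.048,0.14],[0,0,20]],
    [0.4,[0.1876,0.0586,0.18],[0,0,21.7]],
  ],
  grip_force=60,
)

```text
clock: 32.88
position: [0.5451, -0.3378, 0.2027]
ee_rot: [[-0.369, -0.929, 0.0], [-0.929, 0.369, -0.0], [0.0, -0.001, -1.0]]
wrist_force: [1.8, -0.3, -0.1]
grip_width: 0.0341
```

>>> servo_tool(
  plan=[
    [0.4,[0,0,0.05],[0,0,0]],
    [0.4,[0,0,0.09],[0,0,0]],
    [0.4,[0,0,0.1],[0,0,0]],
    [0.4,[0,0,0.1],[0,0,0]],
    [0.4,[0,0,0.1],[0,0,0]],
  ],
)

```text
clock: 33.5
position: [0.5467, -0.3371, 0.1057]
ee_rot: [[-0.368, -0.93, 0.002], [-0.93, 0.368, -0.002], [0.001, -0.003, -1.0]]
wrist_force: [0.6, -0.3, -0.5]
grip_width: 0.0344
```

```bash
python3 - <<'E'
from h import *
s=bot.get_state(); p,d=save('wrist','w13'); W=world('wrist',d,s)
print(s['position'],s['grip_width'],np.round(s['qpos'],2)); bolts(W,(.45,.7,-.42,-.2))
rel((.5452,-.3364,-.026),-111.7)
E
```

```text
[ 0.54674061 -0.33713296  0.10568171] 0.03438074957380909 [-0.6   0.57  1.7  -0.    0.87  1.35]
 bolt mid (627.1,-358.0) axis -19.1 len 78.6 shank 16.3 ends near 26.7 far 16.2 ztop 23.5
 bolt mid (545.1,-337.0) axis -20.1 len 78.6 shank 16.2 ends near 26.2 far 16.5 ztop 23.2
 bolt mid (543.3,-212.7) axis 5.8 len 82.9 shank 2.4 ends near 2.0 far 9.0 ztop 33.6
shift [-0.0002, 0.002, 0.1316] turn [-0.15, -0.04, 0.13]
```

>>> servo_tool(
  plan=[
    [0.4,[0,0,0.05],[0,0,-1]],
    [0.4,[0,0,0.09],[0,0,-1]],
    [0.4,[0,0,0.115],[0,0,-1]],
    [0.4,[0,0,0.125],[0,0,-1]],
    [0.4,[0,0,0.129],[0,0,-1]],
  ],
)

```text
clock: 34.17
position: [0.5463, -0.3369, -0.0245]
ee_rot: [[-0.351, -0.936, 0.001], [-0.936, 0.351, -0.001], [0.0, -0.001, -1.0]]
wrist_force: [0.3, -0.0, 0.9]
grip_width: 0.0341
```

>>> servo_tool(
  plan=[
    [0,[0,0,0],[0,0,0]],
    [0,[0,0,0],[0,0,0]],
    [0,[0,0,0],[0,0,0]],
    [0,[0,0,0],[0,0,0]],
    [0,[0,0,0],[0,0,0]],
  ],
)

```text
clock: 34.8
position: [0.5464, -0.337, -0.0241]
ee_rot: [[-0.352, -0.936, 0.001], [-0.936, 0.352, -0.001], [0.0, -0.002, -1.0]]
wrist_force: [-0.5, -0.2, 8.0]
grip_width: 0.013
```

```bash
python3 - <<'E'
from h import *
s=bot.get_state(); print(s['position'],s['grip_width'],s['wrist_force'])
p,d=bot.grab_frame('side'); W=world('side',d); c=bot.calibration('side')
X=np.array(c['R'])@np.array([.5464,-.337,.01])+c['t']; u,v=int(c['fx']*X[0]/X[2]+c['cx']),int(c['fy']*X[1]/X[2]+c['cy']); print(u,v)
cv2.imwrite('pics/s3c.png',cv2.resize(p[v-50:v+25,u-50:u+50,::-1],None,fx=8,fy=8,interpolation=cv2.INTER_CUBIC))
E
```

```text
[ 0.54635613 -0.33702252 -0.0241089 ] 0.01296019869602637 [-0.54104603 -0.17318946  7.99507572]
361 254
```

View pics/s3c.png

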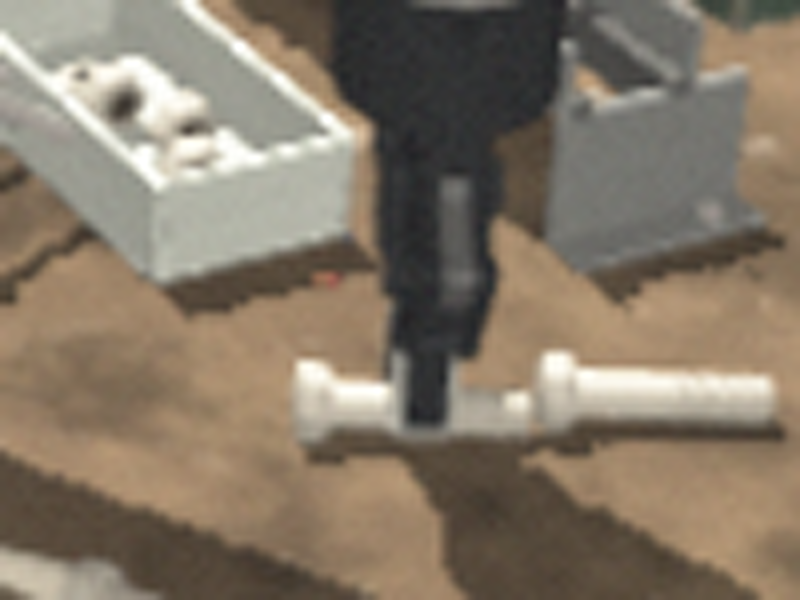

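>>> servo_tool(
  plan=[
    [0,[0,0,-0.03],[0,0,0]],
    [0,[0,0,-0.07],[0,0,-8]],
    [0,[0,0,-0.1],[0,0,-16]],
    [0,[0,0,-0.13],[0,0,-24]],
    [0,[0,0,-0.13],[0,0,-32]],
  ],
)

```text
clock: 35.48
position: [0.5471, -0.3374, 0.1079]
ee_rot: [[0.202, -0.979, 0.004], [-0.979, -0.202, -0.003], [0.003, -0.003, -1.0]]
wrist_force: [-0.0, -0.1, -1.4]
grip_width: 0.0128
```

>>> servo_tool(
  plan=[
    [0,[-0.03,-0.008,0],[0,0,-8]],
    [0,[-0.065,-0.016,0],[0,0,-16]],
    [0,[-0.1,-0.024,0],[0,0,-24]],
    [0,[-0.135,-0.032,0],[0,0,-33]],
    [0,[-0.1671,-0.0405,0],[0,0,-42]],
  ],
)

```text
clock: 36.1
position: [0.5521, -0.1635, 0.1052]
ee_rot: [[0.806, -0.592, 0.0], [-0.592, -0.806, -0.0], [0.0, -0.0, -1.0]]
wrist_force: [0.8, -0.6, -1.6]
grip_width: 0.0129
```

>>> servo_tool(
  plan=[
    [0,[0,0,0],[0,0,-10]],
    [0,[0,0,0],[0,0,-20]],
    [0,[0,0,0],[0,0,-30]],
    [0,[0,0,0],[0,0,-42.2]],
    [0,[0,0,0],[0,0,-42.2]],
  ],
)

```text
clock: 36.72
position: [0.5522, -0.1647, 0.1051]
ee_rot: [[0.995, 0.098, 0.0], [0.098, -0.995, -0.0], [0.0, 0.0, -1.0]]
wrist_force: [0.3, -0.4, -0.8]
grip_width: 0.013
```

```bash
python3 - <<'E'
from h import *
s=bot.get_state(); p,d=save('wrist','w14'); W=world('wrist',d,s)
print(s['position'],s['grip_width'],np.round(s['qpos'],2)); 
print('held');clusters(W,.10,.17,(.45,.65,-.3,-.05),100)
print('tray');clusters(W,.036,.046,(.42,.62,-.26,0));print('nuts');clusters(W,.01,.036,(.5,.57,-.2,-.05))
rel((.5516,-.165,.0),5.7)
E
```

```text
[ 0.55224845 -0.16468202  0.10508131] 0.012986813319110408 [-0.34  0.49  1.86  0.    0.79 -0.44]
held
  c=(647.7,-88.7) 78.0x5.2 long-axis -84.2deg z~113.5 n=3959
  c=(553.4,-164.1) 80.2x39.4 long-axis -73.0deg z~146.1 n=6507
tray
  c=(522.7,-124.9) 177.4x106.6 long-axis -84.2deg z~41.3 n=3959
nuts
  c=(567.3,-77.0) 53.8x0.4 long-axis -84.2deg z~23.7 n=213
  c=(530.0,-96.8) 37.0x26.9 long-axis -81.7deg z~17.3 n=1209
  c=(547.3,-139.4) 26.9x13.8 long-axis 7.1deg z~25.9 n=522
  c=(531.1,-171.1) 14.7x13.7 long-axis 1.0deg z~26.1 n=259
  c=(501.6,-182.8) 34.4x0.7 long-axis -84.1deg z~23.9 n=203
shift [-0.0007, 0.0003, 0.105] turn [0.01, -0.01, -0.14]
```

>>> servo_tool(
  plan=[
    [0,[0.007,0,0.03],[0,0,0]],
    [0,[0.007,0,0.06],[0,0,0]],
    [0,[0.007,0,0.08],[0,0,0]],
    [0,[0.007,0,0.09],[0,0,0]],
    [0,[0.007,0,0.09],[0,0,0]],
  ],
)

```text
clock: 37.4
position: [0.559, -0.1639, 0.0146]
ee_rot: [[0.995, 0.096, -0.001], [0.096, -0.995, 0.0], [-0.001, -0.0, -1.0]]
wrist_force: [-0.1, 0.2, -1.3]
grip_width: 0.0131
```

>>> servo_tool(
  plan=[
    [0,[0,0,0],[0,0,0]],
    [0.35,[0,0,0],[0,0,0]],
    [0.35,[0,0,0],[0,0,0]],
    [0.35,[0,0,0],[0,0,0]],
    [0.4,[0,0,-0.03],[0,0,0]],
  ],
)

```text
clock: 38.02
position: [0.5578, -0.1636, 0.0436]
ee_rot: [[0.995, 0.098, -0.003], [0.098, -0.995, 0.001], [-0.003, -0.001, -1.0]]
wrist_force: [0.7, -0.8, -0.4]
grip_width: 0.0345
```

>>> servo_tool(
  plan=[
    [0.4,[0,0,-0.03],[0,0,-10]],
    [0.4,[0.02,0.05,-0.07],[0,0,-20]],
    [0.4,[0.04,0.1,-0.07],[0,0,-30]],
    [0.4,[0.05,0.15,-0.07],[0,0,-40]],
    [0.4,[0.05,0.2,-0.07],[0,0,-50]],
  ],
)

```text
clock: 38.65
position: [0.6294, -0.3597, 0.115]
ee_rot: [[0.56, 0.829, 0.001], [0.829, -0.56, -0.0], [0.0, 0.001, -1.0]]
wrist_force: [0.2, -0.3, -1.3]
grip_width: 0.0344
```

```bash
python3 - <<'E'
from h import *
s=bot.get_state(); p,d=save('wrist','w15'); W=world('wrist',d,s)
print(s['position'],s['grip_width'],np.round(s['qpos'],2)); bolts(W,(.45,.7,-.45,-.2)); clusters(W,.006,.036,(.5,.7,-.45,-.2))
rel((.6273,-.3575,.105),70.5)
p,d=save('top','t3');W=world('top',d);clusters(W,.006,.06,(.48,.59,-.24,-.01),15); bolts(W,(.45,.7,-.45,.3))
E
```

```text
[ 0.62935152 -0.35968252  0.1149662 ] 0.034426269156204385 [-0.56  0.67  1.48  0.    0.99 -1.54]
 bolt mid (626.4,-357.8) axis -19.2 len 79.1 shank 16.5 ends near 26.7 far 16.2 ztop 23.8
  c=(557.7,-211.3) 53.8x2.2 long-axis 5.9deg z~21.2 n=1029
  c=(674.3,-243.2) 50.7x7.0 long-axis -1.7deg z~22.3 n=530
  c=(626.8,-357.2) 80.1x26.7 long-axis -18.0deg z~16.3 n=1491
  c=(642.0,-438.9) 21.1x6.6 long-axis 83.2deg z~14.8 n=132
  c=(698.5,-438.8) 21.7x5.4 long-axis 78.7deg z~21.1 n=263
shift [0.0061, -0.0064, 0.01] turn [0.17, 0.11, -13.89]
```

>>> servo_tool(
  plan=[
    [0.4,[0,-0.0016,0.02],[0,0,-8]],
    [0.4,[0,-0.0016,0.07],[0,0,-15]],
    [0.4,[0,-0.0016,0.11],[0,0,-15]],
    [0.4,[0,-0.0016,0.13],[0,0,-15]],
    [0.4,[0,-0.0016,0.1395],[0,0,-15]],
  ],
)

```text
clock: 39.38
position: [0.6271, -0.357, -0.0253]
ee_rot: [[0.332, 0.943, -0.001], [0.943, -0.332, 0.0], [0.0, -0.001, -1.0]]
wrist_force: [0.9, 0.2, 0.0]
grip_width: 0.0342
```

>>> servo_tool(
  plan=[
    [0.4,[0,0,0],[0,0,0]],
    [0,[0,0,0],[0,0,0]],
    [0,[0,0,0],[0,0,0]],
    [0,[0,0,0],[0,0,0]],
    [0,[0,0,0],[0,0,0]],
  ],
)

```text
clock: 40.0
position: [0.6281, -0.3579, -0.0231]
ee_rot: [[0.332, 0.943, 0.002], [0.943, -0.332, -0.001], [-0.001, 0.002, -1.0]]
wrist_force: [-0.5, 0.3, 7.5]
grip_width: 0.0129
```

```bash
python3 - <<'E'
from h import *
s=bot.get_state(); print(s['position'],s['grip_width'],s['wrist_force'])
p0=np.array([.6268,-.3576,.1155])
yaw=np.radians(70.7);R0=np.array([[np.cos(yaw),np.sin(yaw),0],[np.sin(yaw),-np.cos(yaw),0],[0,0,-1]])
rel((.5180,-.1667,.1155),5.7,R0=R0,p0=p0)
E
```

```text
[ 0.62813375 -0.35789881 -0.02310093] 0.012858319719672918 [-0.53055466  0.25244117  7.54210914]
shift [0.1442, -0.1658, 0.0] turn [0.0, 0.0, 65.0]
```

>>> servo_tool(
  plan=[
    [0,[0,0,-0.03],[0,0,0]],
    [0,[0,0,-0.07],[0,0,0]],
    [0,[0,0,-0.11],[0,0,0]],
    [0,[0.01,-0.012,-0.14],[0,0,7]],
    [0,[0.03,-0.035,-0.14],[0,0,15]],
  ],
)

```text
clock: 40.62
position: [0.6059, -0.3186, 0.1188]
ee_rot: [[0.569, 0.822, 0.005], [0.822, -0.569, -0.003], [0.0, 0.006, -1.0]]
wrist_force: [0.1, 0.7, -2.1]
grip_width: 0.0128
```

```bash
python3 - <<'E'
from h import *
s=bot.get_state(); print(s['grip_width'])
yaw=np.radians(70.7);R0=np.array([[np.cos(yaw),np.sin(yaw),0],[np.sin(yaw),-np.cos(yaw),0],[0,0,-1]])
p0=np.array([.6268,-.3576,.1155])+R0@[.03,-.035,0]
yaw=np.radians(55.7);R0=np.array([[np.cos(yaw),np.sin(yaw),0],[np.sin(yaw),-np.cos(yaw),0],[0,0,-1]])
rel((.5188,-.1683,.1155),5.7,R0=R0,p0=p0)
E
```

```text
0.012769601740304842
shift [0.0756, -0.1543, 0.0] turn [0.0, 0.0, 50.0]
```

>>> servo_tool(
  plan=[
    [0,[0.015,-0.03,0],[0,0,10]],
    [0,[0.03,-0.062,0],[0,0,20]],
    [0,[0.046,-0.094,0],[0,0,30]],
    [0,[0.062,-0.126,0],[0,0,40]],
    [0,[0.0756,-0.1543,0],[0,0,50]],
  ],
)

```text
clock: 41.25
position: [0.519, -0.1668, 0.116]
ee_rot: [[0.996, 0.092, 0.001], [0.092, -0.996, -0.0], [0.001, 0.0, -1.0]]
wrist_force: [0.6, -0.1, -1.1]
grip_width: 0.0129
```

>>> servo_tool(
  plan=[
    [0,[0,0,0],[0,0,0]],
    [0,[0,0,0.04],[0,0,0]],
    [0,[0,0,0.08],[0,0,0]],
    [0,[0,0,0.1],[0,0,0]],
    [0,[0,0,0.1],[0,0,0]],
  ],
)

```text
clock: 41.88
position: [0.5192, -0.1681, 0.0144]
ee_rot: [[0.995, 0.099, -0.002], [0.099, -0.995, 0.001], [-0.002, -0.001, -1.0]]
wrist_force: [-0.3, -0.2, -1.4]
grip_width: 0.0128
```

>>> servo_tool(
  plan=[
    [0,[0,0,0],[0,0,0]],
    [0.35,[0,0,0],[0,0,0]],
    [0.35,[0,0,0],[0,0,0]],
    [0.35,[0,0,0],[0,0,0]],
    [0.4,[0,0,-0.03],[0,0,0]],
  ],
)

```text
clock: 42.5
position: [0.5182, -0.1673, 0.0443]
ee_rot: [[0.995, 0.098, -0.003], [0.098, -0.995, 0.001], [-0.003, -0.002, -1.0]]
wrist_force: [0.0, -0.2, 0.7]
grip_width: 0.0342
```

>>> servo_tool(
  plan=[
    [0.4,[0,0,-0.03],[0,0,-10]],
    [0.4,[0,-0.05,-0.07],[0,0,-20]],
    [0.4,[0,-0.1,-0.12],[0,0,-30]],
    [0.4,[0,-0.15,-0.15],[0,0,-40]],
    [0.4,[0,-0.2,-0.15],[0,0,-50]],
  ],
)

```text
clock: 43.12
position: [0.5012, 0.0327, 0.1981]
ee_rot: [[0.56, 0.828, 0.005], [0.828, -0.56, 0.0], [0.003, 0.004, -1.0]]
wrist_force: [0.2, 0.5, -0.4]
grip_width: 0.0339
```

```bash
python3 - <<'E'
from h import *
s=bot.get_state(); p,d=save('wrist','w16'); W=world('wrist',d,s)
print(s['position'],s['grip_width'],np.round(s['qpos'],2)); bolts(W,(.45,.7,-.05,.3))
p,d=save('top','t3');W=world('top',d);print('top'); bolts(W,(.45,.7,-.45,.3));clusters(W,.006,.08,(.4,.59,-.24,-.01),15)
print('above rim');clusters(W,.046,.065,(.49,.59,-.24,-.01),3)
cv2.imwrite('pics/t3c.png',cv2.resize(cv2.imread('pics/t3.png')[140:220,200:350],None,fx=5,fy=5,interpolation=cv2.INTER_CUBIC))
E
```

```text
[0.50121463 0.03269853 0.19810543] 0.033877753714626556 [ 0.    0.27  1.94  0.    0.93 -0.97]
 bolt mid (595.4,210.7) axis -15.5 len 79.0 shank 16.8 ends near 26.8 far 16.2 ztop 23.5
 bolt mid (568.9,63.9) axis -28.3 len 79.1 shank 16.3 ends near 26.5 far 16.3 ztop 23.7
 bolt mid (524.6,-35.7) axis 5.9 len 83.0 shank 1.2 ends near 10.2 far 1.7 ztop 33.7
top
  c=(505.4,-131.2) 182.6x143.7 long-axis -84.6deg z~25.5 n=979
  c=(408.7,-203.5) 73.0x17.3 long-axis 89.9deg z~25.1 n=97
above rim
```

>>> servo_tool(
  plan=[
    [0.4,[0.033,0.016,0.02],[0,0,-3]],
    [0.4,[0.0662,0.0317,0.06],[0,0,-6]],
    [0.4,[0.0662,0.0317,0.11],[0,0,-6]],
    [0.4,[0.0662,0.0317,0.16],[0,0,-6]],
    [0.4,[0.0662,0.0317,0.19],[0,0,-6]],
  ],
)

```text
clock: 43.85
position: [0.5622, 0.0676, 0.0029]
ee_rot: [[0.476, 0.88, -0.003], [0.88, -0.476, -0.0], [-0.001, -0.002, -1.0]]
wrist_force: [-0.1, 0.1, 0.3]
grip_width: 0.0337
```

>>> servo_tool(
  plan=[
    [0.4,[0,0,0.02],[0,0,0]],
    [0.4,[0,0,0.0295],[0,0,0]],
    [0.4,[0,0,0.0295],[0,0,0]],
    [0,[0,0,0.0295],[0,0,0]],
    [0,[0,0,0.0295],[0,0,0]],
  ],
)

```text
clock: 44.48
position: [0.5642, 0.068, -0.0232]
ee_rot: [[0.475, 0.88, 0.002], [0.88, -0.475, 0.0], [0.001, 0.001, -1.0]]
wrist_force: [-0.5, 0.1, 5.2]
grip_width: 0.0133
```

>>> servo_tool(
  plan=[
    [0,[0,0,0],[0,0,0]],
    [0,[0,0,0],[0,0,0]],
    [0,[0,0,-0.03],[0,0,0]],
    [0,[0,0,-0.08],[0,0,0]],
    [0,[0,0,-0.14],[0,0,0]],
  ],
)

```text
clock: 45.1
position: [0.5627, 0.0679, 0.117]
ee_rot: [[0.475, 0.88, -0.001], [0.88, -0.475, -0.0], [-0.001, -0.001, -1.0]]
wrist_force: [1.6, 0.2, -0.6]
grip_width: 0.0129
```

```bash
python3 - <<'E'
from h import *
s=bot.get_state(); print(s['position'],s['grip_width'],np.round(s['ee_rot'],2).tolist())
yaw=np.radians(61.7);R0=np.array([[np.cos(yaw),np.sin(yaw),0],[np.sin(yaw),-np.cos(yaw),0],[0,0,-1]])
hx=np.array([.995,.0993]);hy=np.array([-.0993,.995]);c=np.array([.5345,-.1245])
t=c+.019*hx+(.042+.008)*hy; rel((*t,.1155),5.7,R0=R0,p0=np.array([.5625,.0675,.1155]))
E
```

```text
[0.56271653 0.06792693 0.11695252] 0.012888810458089211 [[0.48, 0.88, -0.0], [0.88, -0.48, -0.0], [-0.0, -0.0, -1.0]]
shift [-0.1303, 0.0542, 0.0] turn [0.0, 0.0, 56.0]
```

>>> servo_tool(
  plan=[
    [0,[-0.025,0.01,0],[0,0,10]],
    [0,[-0.05,0.02,0],[0,0,20]],
    [0,[-0.08,0.033,0],[0,0,30]],
    [0,[-0.105,0.044,0],[0,0,40]],
    [0,[-0.1303,0.0542,0],[0,0,50]],
  ],
)

```text
clock: 45.72
position: [0.5491, -0.0734, 0.1162]
ee_rot: [[0.981, 0.196, 0.001], [0.196, -0.981, -0.0], [0.001, 0.0, -1.0]]
wrist_force: [0.4, 0.3, -2.1]
grip_width: 0.0127
```

>>> servo_tool(
  plan=[
    [0,[0,0,0],[0,0,6]],
    [0,[0,0,0.03],[0,0,6]],
    [0,[0,0,0.07],[0,0,6]],
    [0,[0,0,0.1],[0,0,6]],
    [0,[0,0,0.1],[0,0,6]],
  ],
)

```text
clock: 46.35
position: [0.5476, -0.0722, 0.0144]
ee_rot: [[0.995, 0.098, -0.004], [0.098, -0.995, 0.001], [-0.003, -0.001, -1.0]]
wrist_force: [-0.8, 0.0, -1.6]
grip_width: 0.0133
```

>>> servo_tool(
  plan=[
    [0,[0,0,0],[0,0,0]],
    [0.35,[0,0,0],[0,0,0]],
    [0.35,[0,0,0],[0,0,0]],
    [0.35,[0,0,0],[0,0,0]],
    [0.4,[0,0,-0.03],[0,0,0]],
  ],
)

```text
clock: 46.98
position: [0.5478, -0.0722, 0.0449]
ee_rot: [[0.995, 0.098, -0.003], [0.098, -0.995, 0.001], [-0.003, -0.001, -1.0]]
wrist_force: [0.4, -0.3, 0.4]
grip_width: 0.0341
```

>>> servo_tool(
  plan=[
    [0.4,[0,0,-0.03],[0,0,-10]],
    [0.4,[0.01,-0.05,-0.07],[0,0,-20]],
    [0.4,[0.02,-0.1,-0.12],[0,0,-30]],
    [0.4,[0.03,-0.16,-0.15],[0,0,-40]],
    [0.4,[0.04,-0.22,-0.15],[0,0,-50]],
  ],
)

```text
clock: 47.6
position: [0.5679, 0.1393, 0.1973]
ee_rot: [[0.561, 0.828, 0.004], [0.828, -0.561, 0.001], [0.003, 0.003, -1.0]]
wrist_force: [0.2, -0.2, -0.8]
grip_width: 0.034
```

```bash
python3 - <<'E'
from h import *
s=bot.get_state(); p,d=save('wrist','w17'); W=world('wrist',d,s)
print(s['position'],s['grip_width'],np.round(s['qpos'],2)); bolts(W,(.45,.7,-.05,.3))
p,d=save('top','t4');W=world('top',d);print('top'); bolts(W,(.45,.7,-.45,.3))
print('above rim');clusters(W,.046,.065,(.49,.59,-.24,-.01),3)
hx=np.array([.995,.0993]);hy=np.array([-.0993,.995]);c=np.array([.5345,-.1245])
p=c+.019*hx+.05*hy+.04*hx-.22*np.array([.0993,-.995]); print('cmd',p)
yaw=np.radians(55.7);R0=np.array([[np.cos(yaw),np.sin(yaw),0],[np.sin(yaw),-np.cos(yaw),0],[0,0,-1]])
rel((.596,.2106,-.0245),74.8,R0=R0,p0=np.array([*p,.1955]))
E
```

```text
[0.5679057  0.13932824 0.19730135] 0.034045216855331226 [ 0.19  0.39  1.76 -0.    0.99 -0.79]
 bolt mid (595.9,211.1) axis -16.0 len 79.3 shank 16.8 ends near 26.8 far 15.5 ztop 23.4
 bolt mid (525.3,-35.8) axis 5.8 len 82.8 shank 2.4 ends near 2.5 far 2.6 ztop 33.7
top
above rim
cmd [0.566394  0.1500087]
shift [0.0667, -0.0097, 0.22] turn [0.0, 0.0, -19.1]
```

>>> servo_tool(
  plan=[
    [0.4,[0.033,-0.005,0.02],[0,0,-9]],
    [0.4,[0.0667,-0.0097,0.06],[0,0,-18.8]],
    [0.4,[0.0667,-0.0097,0.11],[0,0,-18.8]],
    [0.4,[0.0667,-0.0097,0.16],[0,0,-18.8]],
    [0.4,[0.0667,-0.0097,0.19],[0,0,-18.8]],
  ],
)

```text
clock: 48.32
position: [0.5949, 0.1975, 0.002]
ee_rot: [[0.269, 0.963, -0.003], [0.963, -0.269, -0.001], [-0.001, -0.002, -1.0]]
wrist_force: [0.0, 1.5, 0.1]
grip_width: 0.0345
```

>>> servo_tool(
  plan=[
    [0.4,[0,0,0.02],[0,0,0]],
    [0.4,[0,0,0.03],[0,0,0]],
    [0.4,[0,0,0.03],[0,0,0]],
    [0,[0,0,0.03],[0,0,0]],
    [0,[0,0,0.03],[0,0,0]],
  ],
)

```text
clock: 48.95
position: [0.5968, 0.1983, -0.0247]
ee_rot: [[0.269, 0.963, 0.001], [0.963, -0.269, 0.0], [0.001, 0.001, -1.0]]
wrist_force: [0.4, 0.4, 3.7]
grip_width: 0.0132
```

>>> servo_tool(
  plan=[
    [0,[0,0,0],[0,0,0]],
    [0,[0,0,0],[0,0,0]],
    [0,[0,0,-0.03],[0,0,0]],
    [0,[0,0,-0.08],[0,0,0]],
    [0,[0,0,-0.14],[0,0,0]],
  ],
)

```text
clock: 49.58
position: [0.5953, 0.1979, 0.1152]
ee_rot: [[0.269, 0.963, -0.002], [0.963, -0.269, -0.001], [-0.001, -0.002, -1.0]]
wrist_force: [0.6, 0.4, -1.5]
grip_width: 0.013
```

```bash
python3 - <<'E'
from h import *
s=bot.get_state(); print(s['position'],s['grip_width'],np.round(s['ee_rot'],2).tolist())
yaw=np.radians(74.5);R0=np.array([[np.cos(yaw),np.sin(yaw),0],[np.sin(yaw),-np.cos(yaw),0],[0,0,-1]])
hx=np.array([.995,.0993]);hy=np.array([-.0993,.995]);c=np.array([.5345,-.1245])
t=c-.020*hx+.042*hy; rel((*t,.1155),5.7,R0=R0,p0=np.array([.596,.2106,.1155]))
E
```

```text
[0.59527874 0.19787498 0.11515907] 0.013003894220163811 [[0.27, 0.96, -0.0], [0.96, -0.27, -0.0], [-0.0, -0.0, -1.0]]
shift [-0.3074, -0.0035, 0.0] turn [0.0, 0.0, 68.8]
```

```bash
python3 - <<'E'
from h import *
s=bot.get_state(); p,d=save('wrist','w18'); W=world('wrist',d,s)
print('bench');bolts(W,(.45,.7,.0,.3)); print('held');clusters(W,.125,.172,(.5,.7,.1,.3),100);bolts(W,(.5,.7,.1,.3),.128,.17)
T=world('top',bot.grab_frame('top')[1]);bolts(T,(.45,.7,.0,.3))
R0=np.array(s['ee_rot'])
yaw=np.radians(74.5);R0=np.array([[np.cos(yaw),np.sin(yaw),0],[np.sin(yaw),-np.cos(yaw),0],[0,0,-1]])
hx=np.array([.995,.0993]);hy=np.array([-.0993,.995]);c=np.array([.5345,-.1245])
t=c-.020*hx+.042*hy; rel((*t,.1155),5.7,R0=R0,p0=np.array([.5955,.198,.1155]))
cv2.imwrite('pics/w18.png',cv2.imread('pics/w18.png'))
E
```

```text
bench
held
  c=(590.8,199.4) 81.4x39.2 long-axis -28.0deg z~157.7 n=6253
 bolt mid (591.3,199.9) axis -15.2 len 79.1 shank 40.2 ends near 24.6 far 16.0 ztop 166.2
shift [-0.2951, -0.0064, 0.0] turn [0.0, 0.0, 68.8]
```

View pics/w18.png

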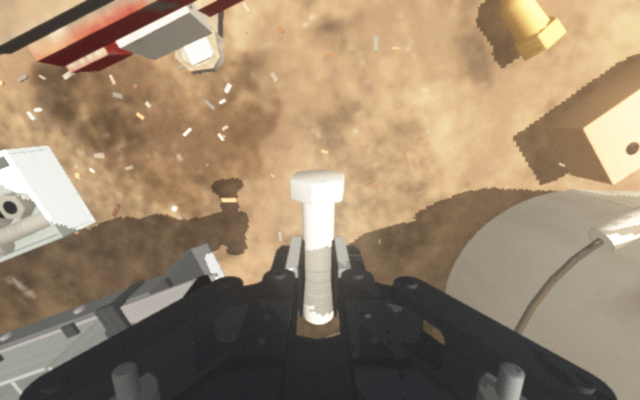

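>>> servo_tool(
  plan=[
    [0,[-0.025,-0.0005,0],[0,0,7]],
    [0,[-0.055,-0.001,0],[0,0,14]],
    [0,[-0.09,-0.0015,0],[0,0,21]],
    [0,[-0.12,-0.002,0],[0,0,28]],
    [0,[-0.1494,-0.0025,0],[0,0,34.4]],
  ],
)

```text
clock: 50.3
position: [0.5529, 0.054, 0.114]
ee_rot: [[0.768, 0.64, -0.001], [0.64, -0.768, -0.0], [-0.001, -0.0, -1.0]]
wrist_force: [0.4, 0.8, -0.5]
grip_width: 0.0132
```

>>> servo_tool(
  plan=[
    [0,[-0.03,0.02,0],[0,0,8]],
    [0,[-0.06,0.04,0],[0,0,16]],
    [0,[-0.095,0.0625,0],[0,0,25]],
    [0,[-0.1247,0.0823,0],[0,0,34.4]],
    [0,[-0.1247,0.0823,0],[0,0,34.4]],
  ],
)

```text
clock: 50.92
position: [0.5101, -0.0901, 0.1141]
ee_rot: [[0.996, 0.093, -0.001], [0.093, -0.996, -0.0], [-0.001, -0.0, -1.0]]
wrist_force: [-0.1, 0.9, -2.1]
grip_width: 0.013
```

```bash
python3 - <<'E'
from h import *
s=bot.get_state(); p,d=save('wrist','w19'); W=world('wrist',d,s)
print(s['position'],s['grip_width']); bolts(W,(.4,.65,-.2,0),.128,.17)
print('rim');clusters(W,.037,.046,(.46,.60,-.24,-.01));print('>rim');clusters(W,.046,.09,(.48,.58,-.22,-.03))
hx=np.array([.995,.0993]);hy=np.array([-.0993,.995]);c=np.array([.5345,-.1245]);t=c-.020*hx+.038*hy
rel((*t,.0155),5.7)
E
```

```text
[ 0.51010536 -0.09006047  0.11406913] 0.012950513879057924
 bolt mid (509.5,-85.2) axis -84.2 len 79.0 shank 40.1 ends near 24.7 far 16.0 ztop 165.9
rim
  c=(531.7,-101.9) 133.3x84.2 long-axis -84.2deg z~41.4 n=1434
  c=(492.1,-107.3) 33.0x4.0 long-axis -83.5deg z~41.4 n=175
  c=(477.2,-104.3) 17.0x7.6 long-axis 7.7deg z~41.5 n=149
  c=(508.0,-214.1) 18.1x9.1 long-axis -27.2deg z~41.5 n=89
  c=(534.4,-211.0) 15.7x4.4 long-axis 13.1deg z~41.0 n=68
>rim
shift [0.0003, -0.0003, 0.0986] turn [-0.01, 0.03, -0.16]
```

>>> servo_tool(
  plan=[
    [0,[0,0,0.03],[0,0,0]],
    [0,[0,0,0.07],[0,0,0]],
    [0,[0,0,0.0985],[0,0,0]],
    [0,[0,0,0.0985],[0,0,0]],
    [0.35,[0,0,0.0985],[0,0,0]],
  ],
)

```text
clock: 51.6
position: [0.5118, -0.0878, 0.0167]
ee_rot: [[0.995, 0.099, 0.001], [0.099, -0.995, -0.0], [0.001, 0.0, -1.0]]
wrist_force: [-0.5, -0.1, 0.5]
grip_width: 0.0291
```

>>> servo_tool(
  plan=[
    [0.35,[0,0,0],[0,0,0]],
    [0.35,[0,0,0],[0,0,0]],
    [0.35,[0,0,-0.03],[0,0,0]],
    [0.4,[0,0,-0.08],[0,0,0]],
    [0.4,[0,0,-0.14],[0,0,0]],
  ],
)

```text
clock: 52.22
position: [0.5106, -0.0881, 0.1575]
ee_rot: [[0.995, 0.098, -0.001], [0.098, -0.995, 0.0], [-0.001, -0.0, -1.0]]
wrist_force: [1.7, -0.0, 0.0]
grip_width: 0.0339
```

>>> servo_tool(
  plan=[
    [0.4,[0,0,-0.05],[0,0,0]],
    [0.4,[0.03,-0.03,-0.1],[0,0,0]],
    [0.4,[0.06,-0.06,-0.15],[0,0,0]],
    [0.4,[0.06,-0.09,-0.18],[0,0,0]],
    [0.4,[0.06,-0.09,-0.18],[0,0,0]],
  ],
)

```text
clock: 52.85
position: [0.5633, 0.009, 0.3392]
ee_rot: [[0.995, 0.1, 0.005], [0.1, -0.995, 0.0], [0.005, 0.0, -1.0]]
wrist_force: [0.3, 0.7, -1.1]
grip_width: 0.0338
```

```bash
python3 - <<'E'
from h import *
s=bot.get_state(); p,d=save('wrist','w20'); W=world('wrist',d,s); print(s['position'],s['clock'])
print('>rim');clusters(W,.044,.09,(.46,.60,-.24,-.01),10);print('tray');clusters(W,.002,.046,(.46,.60,-.24,-.01))
print('knob');clusters(W,.14,.165,(.6,.7,-.05,.08)); print('handle');clusters(W,.115,.133,(.6,.7,.06,.3))
c=bot.calibration('wrist');M=c['tool_from_camera']
X=np.array([.56,-.1,.03]); q=np.linalg.inv(M)@np.r_[np.array(s['ee_rot']).T@(X-s['position']),1]
u,v=int(c['fx']*q[0]/q[2]+c['cx']),int(c['fy']*q[1]/q[2]+c['cy']);print(u,v)
u=min(max(u,100),540);v=min(max(v,90),310)
cv2.imwrite('pics/w20c.png',cv2.resize(p[v-90:v+90,u-100:u+100,::-1],None,fx=3.3,fy=3.3,interpolation=cv2.INTER_CUBIC))
E
```

```text
[0.56332626 0.00904686 0.33923226] 52.85
>rim
  c=(467.3,-105.5) 13.9x7.8 long-axis 5.9deg z~48.5 n=43
  c=(464.6,-155.5) 12.0x6.7 long-axis 20.4deg z~53.6 n=32
tray
  c=(525.2,-139.1) 207.3x105.2 long-axis -85.0deg z~19.5 n=4236
knob
  c=(652.8,29.8) 45.7x12.3 long-axis -83.9deg z~151.0 n=411
handle
  c=(646.9,92.0) 46.4x11.1 long-axis 5.6deg z~124.8 n=356
308 223
```

View pics/w20c.png

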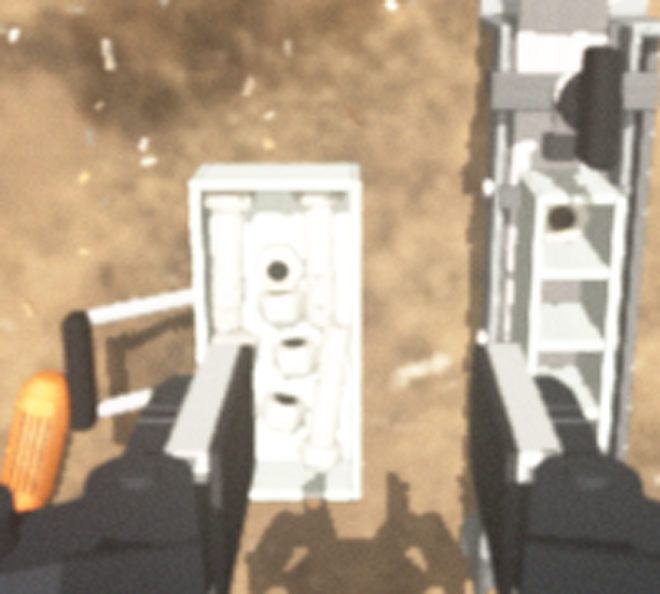

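```bash
python3 - <<'E'
from h import *
for n in('top','side'):
    p,d=bot.grab_frame(n); W=world(n,d); print(n); bolts(W,(.42,.72,-.55,.3))
    rel_=(W[...,:2]-[.5345,-.1245]); x=rel_@[.995,.0993]; y=rel_@[-.0993,.995]
    for a in range(-36,36,12):
        print([ (int(round(1000*np.median(W[...,2][m]))) if (m:=(x*1000>=a)&(x*1000<a+12)&(y*1000>=b)&(y*1000<b+14)&(W[...,2]<.1)).sum()>1 else None) for b in range(-84,84,14)])
s=bot.get_state();print(s['qd'].round(3),s['wrist_force'].round(1))
E
```

```text
top
 bolt mid (702.4,-469.3) axis 87.5 len 79.2 shank 35.1 ends near 36.1 far 22.2 ztop 32.1
 bolt mid (564.8,-509.1) axis -78.5 len 80.1 shank 20.7 ends near 16.4 far 15.3 ztop 19.4
 bolt mid (515.2,-173.1) axis -86.4 len 81.4 shank 22.1 ends near 23.7 far 12.5 ztop 29.8
[19, 21, 21, 22, 22, 26, 19, 21, 21, 22, 24, 28]
[4, 7, 15, 6, 8, 14, 6, 4, 7, 6, 6, 27]
[3, 5, 26, 5, 8, 5, 21, 22, 19, 4, 4, 3]
[10, 3, 23, 3, 26, 6, 15, 19, 16, 4, 4, 6]
[24, 21, 17, 8, 17, 6, 18, 19, 21, 20, 21, 27]
[23, 6, 15, 19, 20, 19, 5, 6, 5, 5, 6, 26]
side
 bolt mid (440.9,113.6) axis 41.9 len 73.0 shank 27.5 ends near 9.7 far 10.8 ztop 27.5
 bolt mid (702.6,-472.3) axis 89.2 len 78.1 shank 33.9 ends near 35.8 far 21.3 ztop 30.9
 bolt mid (563.4,-510.0) axis -78.3 len 78.8 shank 17.6 ends near 15.5 far 17.1 ztop 18.3
[None, None, None, None, None, None, None, None, None, None, None, 36]
[None, None, None, None, 25, 27, 19, None, None, None, 26, 35]
[None, None, 24, 15, 17, 15, 23, 20, 17, None, None, 31]
[None, 25, 28, None, 20, 15, 19, 25, 15, None, 5, 18]
[None, 23, 21, 19, 19, None, 19, 19, 20, 19, 20, 24]
[None, None, 22, 20, 20, 19, 19, 22, None, None, 24, 29]
[-0.011  0.012  0.008  0.002  0.001  0.001] [-0.3 -0.5  0.3]
```

```bash
python3 -c "
from station import bot
print(bot.close_job(), bot.get_state()['clock'])"
```

```text
the job is handed in; nothing more can be done
the job is handed in; nothing more can be done
```

The kit is made up and handed in: the tray stands clear in front of the hopper with four M16 bolts and four nuts in it. The job took about 53 s.

- **Dosing:** I pushed the tray under the hopper, freed the knob by about 75°, and drew the gate 136.6 mm. That is within the limits for four nuts. I then pushed the gate home to its stop and locked the knob.
- **Bolts:** I drew the tray out and placed all four bolts. One had been knocked about 13 cm during the run, so I located it again first.
- **Last checks:**
  - The knob bar lies along the gate, so it is locked, and the gate handle is back at its starting point.
  - One nut is still in bay 5 and four nuts are in the tray.
  - Three bolts show in the last picture. A finger hid the fourth, but the top camera's depth data shows it in the tray.
  - Nothing stands above the tray rim.

**What went wrong or disagreed:**
- The real fingertips sat about 31 mm behind the reported tool point. My first grasp of the tray handle therefore closed on nothing, with no contact force and no sign that the tray had moved. I allowed for the offset from then on.
- At the first push on the tray the wrist felt about 33 N. I eased the handle up 2 mm and it slid freely.
- A shift that fell short left the last bolt's grasp about 12 mm off. The bolt was still held firmly.
- The gripper read about 13 mm on the 16 mm bolt shanks, though every bolt stayed gripped.

I did not measure separately that the big nut, the pen and the other things on the bench stayed put; the arm did not work near them.

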